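Flip the hex key and lever the clamp screw tight

ROBOT

A 7-joint arm with a two-finger parallel gripper is mounted at the origin on the work surface. World frame = base frame: x ahead of the robot, y to its left, z up, the work surface at z = 0. Lengths are in m, angles in rad, forces in N, time in s.
With the tool pointing down it reaches from about 0.4 to 0.85 m from the base axis. Payload 4.5 kg.
Tool frame: the origin (TCP) lies at the very end of the fingers, on their centre line; the grasp point (between the pads) lies 19 mm behind it (tcp_to_grasp is the z of the grasp point in the tool frame, in m); z points along the fingers, y is the line along which they close (so a half turn about z gives the same grasp; the last joint's range is limited). The gripper opens to 88 mm and grips with 3 to 60 N. Pads are 18 mm wide; open, the fingers measure 123 mm over their backs; the gripper's body (75 mm by 187 mm) begins 45 mm behind the grasp point.
Start: joints at [1.137, 0.689, -0.195, 1.565, 0.157, 0.902, -0.215], TCP at [0.282, -0.558, 0.211] pointing down, gripper open.
Joint ranges: [-3.01, 3.01], [-0.46, 2.08], [-1.47, 1.51], [0.13, 2.56], [-1, 4.14], [0.04, 2.09], [-2.66, 2.66]. Speed limits (rad/s): [2.57, 2.57, 3.14, 3.14, 3.14, 3.14, 3.14].

INTERFACE

Orientations are given as a unit quaternion [x, y, z, w].
In Python, from plant import * gives the robot as it stands. The module is installed in compiled form; this text tells all that it offers.
- The arm moves only by the shell command python3 -m jog 'ROWS' [OPENING] [FORCE]. ROWS is JSON, a list that holds one entry, the list of rows, each a list of 6 numbers: the shift along the tool's x, y, z in m, then the turn, a rotation vector about the tool's x, y, z in rad. In form: [[[dx, dy, dz, ax, ay, az], ...]]. A call has 1 to 12 rows; each row shifts and turns the commanded pose from where the row before left it, along the tool's axes as they then stand; what a row does not reach is not made up. A row lasts 1/8 s, in which the tool goes at most 62.5 mm and 10.7 degrees, less where a joint would pass 70% of its speed; a pose out of reach is approached as far as the arm can. A call with a gripper value outside its range is refused whole. OPENING is the finger opening in m, from 0 to 0.0881, set as the call begins (- or left out, the last holds). The fingers move at their own pace and stop on an object; FORCE is the grip in N (left out, the last holds). Time passes only in rows, so rows that do not move let the fingers close. It gives the time, the measured TCP pose, the force, the opening and the grip force at its end, in the units of the state.
- get_state(): the state, without advancing time (a new reading comes with each control period).
- snapshot(name): name is "scene" or "top"; returns a dict with "frame" (400x640x3 uint8, red, green, blue), "mtx" (3x3 intrinsics, pixels), "xyz" and "orientation" of the camera in the world. Camera axes: x right, y down, z forward; pixel columns grow to the right and rows downward; lengths in m; the calibration is good to about 2 mm. A picture is of the moment at which its call begins. There is no depth.
- finish_job(): hands the job in; it is judged then, once.
The state is a dict: "clock": time; "q": joint angles; "qd": joint speeds; "joint_torque": joint torques, N m; "tool_pos": TCP position; "eef_rot": TCP orientation; "contact_force": force on the tool from outside, world axes, zero at the start; "moment": the same for the moment, N m; "opening": opening from 0.0 (shut) to 1.0 (fully open); "finger_force": force on a finger pad.
Only numpy, scipy, OpenCV 4.12 (cv2) and the standard library are available. Lean on these libraries where they do the work, as an engineer would, in place of code of your own. Each camera call takes 0.05 s, during which the arm holds its last target. There are 200 camera calls.

TASK

The hex key has been left standing with its long arm in the clamp screw that holds the radio module down. Pull it out, flip it over and seat its short arm fully in the screw, then push the far end of the long arm round clockwise (seen from above) until the stiff screw comes up against its stop. Feel for the stop and push there at most twice as hard as it took to turn the screw, never jam the key down, leave it seated in the tightened screw and disturb nothing else on the bench.

Things in the scene. Friction and masses are not known exactly. Their poses are not given: they have to be found in the camera images.
- key: plain steel L-shaped hex key, 14 mm across flats, 0.2 to 0.31 kg. Origin where the centre lines of its arms meet (the bend: centre-line radius 15 mm). The long arm runs 133 mm from it along the key's -z, the short arm 53 mm along its +x; two flats of each arm face the key's +-y. At the start its long arm stands fully in the screw, the short arm level, pointing within about 40 degrees of straight away from the robot
- key_long_tip (a point): centre of the lightly pointed end of the key's long arm (axes as the key's). Standing in the screw the key leans by up to 0.08 rad
- key_short_tip (a point): centre of the lightly pointed end of the key's short arm (axes as the key's). The outermost 5 mm guide it into the socket; then the flats must match. Left alone with the short arm in the screw, the long arm sags by up to 0.15 rad, its centre line about 125 mm above the bench at the bend
- screw_mouth (a point): centre of the clamp screw head's top, 96 mm above the bench: a dark steel head 26 mm across, 26 mm high, with a hexagon socket 24 mm deep and about 0.8 mm wider than the key. z is up the screw's axis; the point turns with the screw. Either end of the key enters with the key's y axis along the point's y, or turned from it by a multiple of 60 degrees (to within about 3 degrees)
- screw (a joint): turn of the clamp screw in rad, growing clockwise seen from above; starts at about 0, hard stop (tight) at 0.90. Stiff throughout: about 0.6 N m turns it, that is 5.5 N sideways on the long arm 110 mm from the screw's axis; it stays where it is left. At the stop, more than about 12 N there (twice what turns it) overstrains it. The key has some play in the socket before it bites
- fixture: fixed fixture, origin on the bench under the screw's axis: aluminium plate 150 (x) by 210 mm (y from -80 to 130), 15 mm thick; on it a finned grey radio module (100 by 88 mm, y from 32 to 120, top 55 mm above the bench), a heel block at y = -52 and a steel strap along y (36 mm wide, y -70 to 60, top at 67 mm) that the screw passes through. Nothing else on it is higher than 70 mm
- washer: loose steel washer, 34 mm across, lying on the fixture's plate; bystander, origin at the centre of its underside
- spare_screw: loose spare cap screw standing head down on the fixture's plate, 26 mm across, 45 mm high; bystander, origin at the centre of its underside
- bottle: plastic bottle, 66 mm across, 190 mm high; bystander, origin at the centre of its underside
- screwdriver: screwdriver lying on the bench; bystander, origin at the centre of its underside
- mug: white mug, 80 mm across, 90 mm high; bystander, origin at the centre of its underside
- jar: small jar, 60 mm across, 60 mm high; bystander, origin at the centre of its underside
- helmet: olive helmet shell standing mouth up, 264 mm across, 115 mm high; bystander, origin at the centre of its underside
There are look-alikes about, which are no part of the job. There is more than one size of the key; the one meant has the size given above.

How it is judged:
On the way, in this order (a step that is already met when the one before it is completed fails the run):
1. the key is drawn out of the screw (distance between key_long_tip and screw_mouth above 0.03 m), for 0.1 s.
2. the key's short arm is seated in the screw, which has not been turned yet (z of key_short_tip in the frame of screw_mouth below -0.019 m and horizontal distance between key_short_tip and screw_mouth below 0.005 m and angle between the x axis of key and the z axis of screw_mouth, either way round below 0.3 rad and value of joint screw below 0.3 rad), for 0.2 s.
3. the screw has been levered up to its stop (z of key_short_tip in the frame of screw_mouth below -0.019 m and horizontal distance between key_short_tip and screw_mouth below 0.005 m and angle between the x axis of key and the z axis of screw_mouth, either way round below 0.3 rad and value of joint screw above 0.88 rad), for 0.2 s.
At the end, for the whole second after the job is handed in: The screw stands at its stop (joint above 0.88, stop at 0.90 rad); the key's short arm is still seated in it (tip at least 19 mm below the mouth of the 24 mm socket, within 5 mm of the axis and 0.3 rad of vertical), released and at rest (all of step 3 and linear speed of key below 0.02 m/s); the robot touches nothing.
It fails at once if the screw is turned with the long arm still in it (value of joint screw above 0.2 rad and distance between key_long_tip and screw_mouth below 0.03 m).
It fails at once if the screw is turned by twisting the bend of the key instead of by its long arm (value of joint screw above 0.3 rad and contact force between the fingers and key above 1 N and horizontal distance between the grasp point and screw_mouth below 0.04 m).
It fails at once if the screw is forced against its stop (180 N in all between key and socket is about 12 N at 110 mm on the long arm) (value of joint screw above 0.5 rad and contact force between key and screw above 180 N).
It fails at once if the key's short end is jammed down on the screw with more than 40 N while it is not in its socket (contact force between key and screw above 40 N and distance between key_short_tip and screw_mouth below 0.012 m and z of key_short_tip in the frame of screw_mouth above -0.012 m).
It fails at once if a bystander is moved by more than 20 mm (distance of any of washer, spare_screw, bottle, screwdriver, mug, jar, helmet from where it was at the start of the episode above 0.02 m).
It also fails if it takes over 67 s, if anything falls off the work surface, if the arm or the gripper's body presses on something with over 40 N, if the wrist force passes 120 N, or if a joint passes its speed limit or range.

## Working session

There is one attempt and no reset: what is moved stays moved. The work goes in short steps, Python scripts to look and compute and a shell command to move; the robot and the scene stay as the last step left them, time stands still between calls to the robot, and variables do not carry over. Pictures are saved under pics/ and viewed, at most 10 in all, crops included, and the job is handed in when it is done.

```bash
mkdir -p pics; cat > h.py <<'E'
from plant import *
import numpy as np, cv2
from scipy.spatial.transform import Rotation as R
def snap(n):
    s=snapshot(n); s['R']=R.from_quat(s['orientation']).as_matrix(); s['K']=np.array(s['mtx']); s['c']=np.array(s['xyz']); return s
def ray(s,u,v):
    d=s['R']@np.linalg.solve(s['K'],[u,v,1.]); return s['c'],d/np.linalg.norm(d)
def plane(s,u,v,z):
    c,d=ray(s,u,v); return c+d*(z-c[2])/d[2]
def proj(s,p):
    q=s['K']@(s['R'].T@(np.array(p)-s['c'])); return q[:2]/q[2]
def tri(a,ua,b,ub):
    c1,d1=ray(a,*ua); c2,d2=ray(b,*ub)
    t=np.linalg.lstsq(np.c_[d1,-d2],c2-c1,rcond=None)[0]
    p,q=c1+t[0]*d1,c2+t[1]*d2; return (p+q)/2,np.linalg.norm(p-q)
E
python3 - <<'E'
from h import *
a=snap('scene');b=snap('top')
for s,n in((a,'scene'),(b,'top')):
    cv2.imwrite(f'pics/{n}0.png',s['frame'][...,::-1]); print(n,s['c'],s['R'].round(3).tolist(),s['K'].tolist())
st=get_state(); print({k:np.round(v,3).tolist() for k,v in st.items()})
E
```

```text
scene [ 1.07122196 -0.57081441  1.18367406] [[0.709, 0.541, -0.453], [0.705, -0.554, 0.443], [-0.011, -0.633, -0.774]] [[433.6348632580072, 0.0, 316.3546795738522], [0.0, 433.6348632580072, 200.23442148027664], [0.0, 0.0, 1.0]]
top [0.13969975 0.03802119 1.86344792] [[-0.053, -0.978, 0.201], [-0.999, 0.051, -0.016], [0.005, -0.201, -0.98]] [[486.8411053134041, 0.0, 315.54944215945704], [0.0, 486.8411053134041, 195.97189533598615], [0.0, 0.0, 1.0]]
{'clock': 0.1, 'q': [1.137, 0.69, -0.195, 1.566, 0.157, 0.902, -0.215], 'qd': [-0.0, -0.003, -0.0, -0.003, -0.002, -0.001, 0.001], 'joint_torque': [-0.004, -52.849, -1.272, -15.384, -0.053, 0.002, 0.0], 'tool_pos': [0.282, -0.557, 0.21], 'eef_rot': [0.973, 0.232, -0.0, -0.001], 'contact_force': [1.297, -0.018, -0.834], 'moment': [0.078, 0.016, -0.013], 'finger_force': 0.0, 'opening': 0.998}
```

View pics/scene0.png

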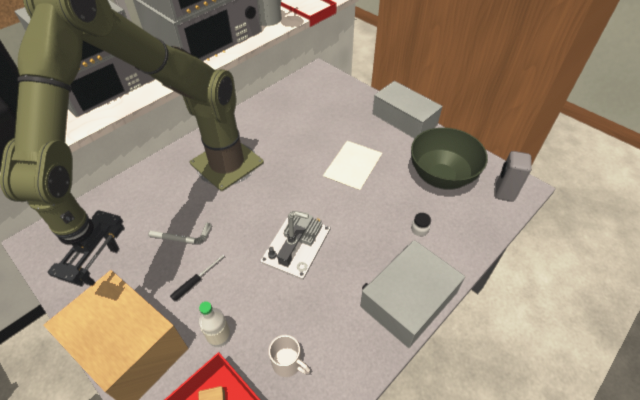

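View pics/top0.png

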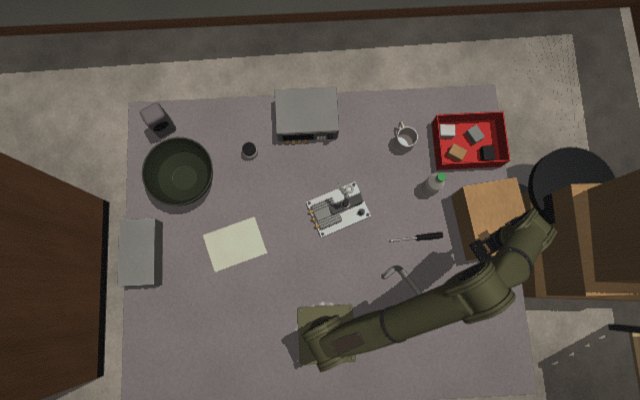

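The fixture with the standing key is at scene (297,240) and top (338,208). The look-alike is a larger hex key lying on the bench at scene (180,237), top (400,278). I choose the key standing in the screw at the fixture and will check it in a close crop.

```bash
python3 - <<'E'
import cv2,numpy as np
a=cv2.imread('pics/scene0.png')[205:280,258:333]; b=cv2.imread('pics/top0.png')[173:243,303:373]
f=lambda x,k:cv2.resize(x,None,fx=k,fy=k,interpolation=cv2.INTER_CUBIC)
cv2.imwrite('pics/crop_s.png',f(a,8)); cv2.imwrite('pics/crop_t.png',f(b,8))
E
```

```text
(no output)
```

View pics/crop_s.png

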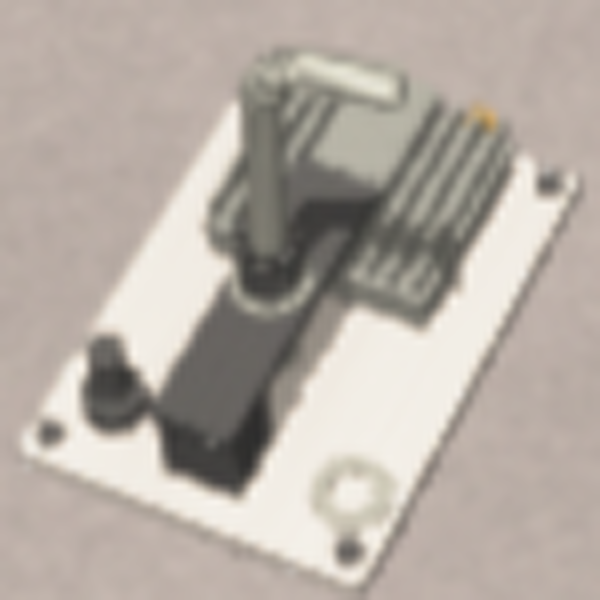

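View pics/crop_t.png

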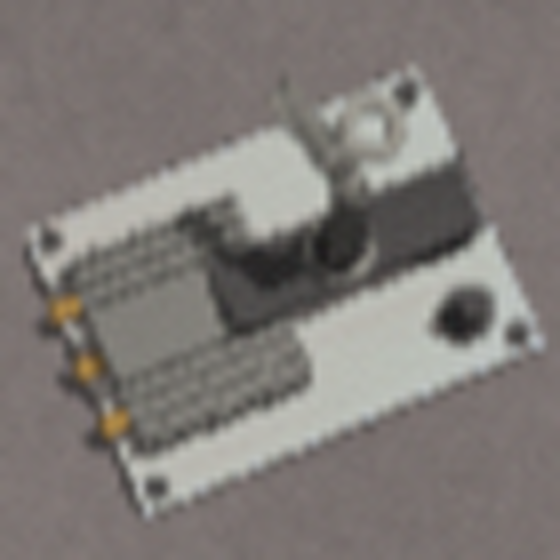

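Scene crop: the light key stands in the dark screw head. Its bend is at px (291,214.4), the short-arm end at (308.6,215.6) and the arm enters the head at (291.5,236). The washer, spare screw and module are also in view. Top crop: head at px (345.5,203.5), bend at about (347.5,196.5), short tip at (338.6,184). The proportions match the 14 mm key, and the lying one is bigger, so the choice stands. Next I measure.

```bash
cat > m.py <<'E'
from h import *
a={};
for n in('scene','top'):
    s=snap(n); a[n]=s
A,B=a['scene'],a['top']
def plate(s,box):
    x0,y0,x1,y1=box; f=s['frame'][y0:y1,x0:x1].astype(int); hsv=cv2.cvtColor(s['frame'][y0:y1,x0:x1],cv2.COLOR_RGB2HSV)
    bg=np.median(f.reshape(-1,3),0)
    m=((f.min(2)>bg.min()+ (255-bg.min())*0.35)).astype(np.uint8)
    n,l,st,_=cv2.connectedComponentsWithStats(m); k=1+st[1:,4].argmax()
    ys,xs=np.where(l==k); P=np.array([plane(s,x+x0,y+y0,.015)[:2] for x,y in zip(xs,ys)])
    r=cv2.minAreaRect((P*1000).astype(np.float32)); return r, cv2.boxPoints(r)
for s,box in((A,(255,200,340,285)),(B,(298,173,378,243))):
    r,bp=plate(s,box); print(r,bp.round(1).tolist())
print('bend',tri(A,(291.1,214.4),B,(347.5,196.5)))
print('stip',tri(A,(308.6,215.6),B,(338.6,183.8)))
for z in(.205,):
  print(plane(A,291.1,214.4,z),plane(B,347.5,196.5,z),plane(A,308,215.6,z),plane(B,338.6,183.8,z))
print('head',plane(A,291.5,237,.096),plane(B,345.5,203.6,.096))
E
python3 m.py
```

```text
((465.49896240234375, -76.17047119140625), (149.34417724609375, 207.9423065185547), 20.410667419433594) [[359.29998779296875, -4.800000190734863], [431.79998779296875, -199.6999969482422], [571.7000122070312, -147.60000610351562], [499.20001220703125, 47.29999923706055]]
((417.885986328125, -93.39830017089844), (54.99613571166992, 208.81390380859375), 24.716585159301758) [[349.29998779296875, -10.100000381469727], [436.6000061035156, -199.6999969482422], [486.5, -176.6999969482422], [399.20001220703125, 12.899999618530273]]
bend (array([ 0.47603678, -0.09685142,  0.1960069 ]), np.float64(0.008185016799333016))
stip (array([ 0.52063291, -0.0687677 ,  0.20511697]), np.float64(0.006460612512487737))
[ 0.48367843 -0.09776604  0.205     ] [ 0.47183605 -0.09942729  0.205     ] [ 0.5211114  -0.06716836  0.205     ] [ 0.51868893 -0.07134945  0.205     ]
head [ 0.48223877 -0.10318557  0.096     ] [ 0.46732677 -0.09929851  0.096     ]
```

Plate 149×208 mm, which matches the given size. The screw axis is at about (0.474,-0.0995). The bend and tip are 52 mm apart at z≈0.2, with the short arm at yaw of about 33°. 

Plan: grip the long arm with the tool horizontal along key +x, pull up, then pitch the tool down. That flips the key. First I check the reach from above.

```bash
python3 -m jog '[[[0,0,-0.05,0,0,0],[0,0,-0.05,0,0,0],[0,0,-0.05,0,0,0],[0.037,-0.039,0,0,0,0],[0.037,-0.039,0,0,0,0],[0.037,-0.039,0,0,0,0],[0.037,-0.039,0,0,0,0],[0.037,-0.039,0,0,0,0],[0.037,-0.039,0,0,0,0],[0.037,-0.039,0,0,0,0],[0.037,-0.039,0,0,0,0]]]' 0.088 10
python3 -m jog '[[[0,0,0,0,0.18,0],[0,0,0,0,0.18,0],[0,0,0,0,0.18,0],[0,0,0,0,0.18,0],[0,0,0,0,0.18,0],[0,0,0,0,0.18,0],[0,0,0,0,0.18,0],[0,0,0,0,0.18,0],[0,0,0,0,0.13,0],[0,0,0,0,0,0]]]'
cat > s.py <<'E'
from h import *
s=get_state(); M=R.from_quat(s['eef_rot']).as_matrix(); p=np.array(s['tool_pos'])
print('t',round(s['clock'],2),'tcp',p.round(4),'grasp',(p-.019*M[:,2]).round(4),'op',round(s['opening']*88.1,1),'ff',round(s['finger_force'],1))
print('x',M[:,0].round(3),'y',M[:,1].round(3),'z',M[:,2].round(3)); print('F',np.round(s['contact_force'],2),'M',np.round(s['moment'],2),'q',np.round(s['q'],2))
E
python3 s.py
```

```text
clock: 1.58
tool_pos: [0.4055, -0.1442, 0.3609]
eef_rot: [0.973, 0.232, 0.0, 0.0]
contact_force: [0.2, -0.3, 0.1]
opening: 0.997
finger_force: 0.0
clock: 2.82
tool_pos: [0.4135, -0.1547, 0.3121]
eef_rot: [0.814, 0.192, 0.517, -0.181]
contact_force: [-0.1, 0.3, 0.7]
opening: 1.002
finger_force: 0.0
t 2.83 tcp [ 0.4135 -0.1547  0.3121] grasp [ 0.3988 -0.1641  0.3197] op 88.3 ff 0.0
x [0.391 0.126 0.912] y [ 0.501 -0.86  -0.096] z [ 0.772  0.494 -0.399]
F [-0.1   0.29  0.66] M [-0.42  0.61 -0.03] q [ 1.79  1.06 -1.47  2.41 -1.    0.05  0.62]
```

The tool stops about 23° short of horizontal with joints 3, 5 and 6 at their limits. That is still usable, because after the flip the tool would end 23° past vertical. I'll fit a kinematic model to find which pitches are reachable at grasp height.

```bash
cat > kin.py <<'E'
from h import *
from scipy.optimize import least_squares
import itertools
Q1=np.array([1.137,.689,-.195,1.565,.157,.902,-.215]);P1=np.array([.282,-.558,.211]);E1=[.973,.232,0,0]
lo=np.array([-3.01,-.46,-1.47,.13,-1,.04,-2.66]);hi=np.array([3.01,2.08,1.51,2.56,4.14,2.09,2.66])
def fk(q,L,sg,of):
    r=R.identity();p=np.array([0,0,L[0]])
    seg=[None,None,L[1],None,L[2],None,L[3]]
    for i in range(7):
        ang=sg[i]*q[i]+of[i]
        r=r*R.from_euler('y' if i%2 else 'z',ang)
        if i==2:p=p+r.apply([0,0,L[1]])
        if i==4:p=p+r.apply([0,0,L[2]])
        if i==6:p=p+r.apply([0,0,L[3]])
    return p,r
E
python3 - <<'E'
from kin import *
s=get_state(); D=[(Q1,P1,R.from_quat(E1)),(np.array(s['q']),np.array(s['tool_pos']),R.from_quat(s['eef_rot']))]
res=[]
for s1,s3,s5,s7 in itertools.product([1,-1],repeat=4):
  sg=[s1,1,s3,1,s5,1,s7]
  for o1,o7 in itertools.product(range(4),repeat=2):
    of=[o1*np.pi/2,0,0,0,0,0,o7*np.pi/2]
    def f(L):
        o=[]
        for q,p,r in D:
            a,b=fk(q,L,sg,of); o+=list(a-p)+list((b.inv()*r).as_rotvec()*.3)
        return np.array(o)
    k=least_squares(f,[.35,.4,.4,.25],max_nfev=30); res.append((k.cost,sg,o1,o7,k.x.round(4),k.fun.round(3)))
res.sort(key=lambda t:t[0])
for r in res[:3]:print(r)
E
```

```text
(np.float64(0.0010469440403985068), [-1, 1, -1, 1, -1, 1, -1], 0, 1, array([0.3138, 0.5686, 0.3333, 0.3391]), array([ 0.035,  0.027, -0.004,  0.   , -0.   , -0.   ,  0.003, -0.009,
        0.004, -0.   , -0.   ,  0.   ]))
(np.float64(0.038822759883383955), [-1, 1, -1, 1, 1, 1, 1], 0, 1, array([0.3127, 0.5045, 0.4058, 0.2196]), array([ 0.099,  0.049,  0.027,  0.   , -0.074,  0.07 , -0.025,  0.012,
       -0.027, -0.   ,  0.024,  0.229]))
(np.float64(0.06680300190237827), [1, 1, 1, 1, -1, 1, -1], 1, 3, array([ 0.4126, -0.7822, -0.0194, -0.4638]), array([ 0.119,  0.245,  0.06 , -0.024, -0.071,  0.12 ,  0.03 , -0.066,
       -0.06 , -0.107,  0.067, -0.107]))
```

```bash
cat >> s.py <<'E'
import json;open('log.txt','a').write(json.dumps([list(map(float,s['q'])),list(map(float,p)),list(map(float,s['eef_rot']))])+'\n')
E
python3 s.py >/dev/null
python3 -m jog '[[[0,0,0,0,-0.18,0],[0,0,0,0,-0.08,0],[-0.03,0,0.015,0,0,0]]]' >/dev/null; python3 s.py
python3 -m jog '[[[-0.045,0,0.022,0,0,0],[-0.045,0,0.022,0,0,0],[-0.045,0,0.022,0,0,0]]]' >/dev/null; python3 s.py
python3 - <<'E'
from kin import *
import json
D=[(Q1,P1,E1)]+[json.loads(l) for l in open('log.txt')]
sg=[-1,1,-1,1,-1,1,-1];of=[0,0,0,0,0,0,np.pi/2]
A=[];b=[]
for q,p,e in D:
    r=R.identity();F=[r]
    for i in range(7): r=r*R.from_euler('y' if i%2 else 'z',sg[i]*q[i]+of[i]);F.append(r)
    M=[f.as_matrix() for f in F]
    # d1 z; shoulder x (after q1), L1 z & x after q3, L2 z & x after q4/5, L3 z & wrist x after q6
    A.append(np.c_[M[0][:,2],M[1][:,0],M[3][:,2],M[3][:,0],M[4][:,0],M[5][:,2],M[6][:,0],M[7][:,2]]);b.append(p)
A=np.vstack(A);b=np.hstack(b)
x=np.linalg.solve(A.T@A+1e-7*np.eye(8),A.T@b+1e-7*np.array([.31,0,.5,0,0,.35,0,.3])); print(x.round(4),(A@x-b).round(4))
E
```

```text
t 3.2 tcp [ 0.4108 -0.1545  0.2862] grasp [ 0.3982 -0.1627  0.2979] op 87.9 ff 0.0
x [0.548 0.281 0.788] y [ 0.511 -0.858 -0.049] z [ 0.662  0.43  -0.614]
F [-0.14 -0.37 -1.16] M [-0.49  0.7  -0.02] q [ 1.65  0.76 -1.24  2.37 -0.96  0.16  0.53]
t 3.58 tcp [ 0.3724 -0.1886  0.1514] grasp [ 0.3602 -0.1975  0.163 ] op 88.3 ff 0.0
x [0.551 0.269 0.79 ] y [ 0.535 -0.84  -0.088] z [ 0.64   0.471 -0.607]
F [ 0.2  -0.33 -0.59] M [-0.5   0.55 -0.02] q [ 1.65  1.09 -1.05  2.38 -1.    0.04  0.91]
[ 0.4266  0.096   0.6584 -0.2926 -0.0262  0.3067 -0.0836  0.7363] [ 0.0021  0.0013  0.0004  0.0012 -0.0028 -0.0037  0.0038  0.006  -0.0049
 -0.003  -0.0039  0.0082]
```

```bash
cat > d.py <<'E'
import sys
from h import *
# target grasp point, elevation of tool z (deg, + up), yaw (deg): tool y = horizontal, right of heading
gx,gy,gz,el,yaw=map(float,sys.argv[1:6]); e,w=np.radians([el,yaw])
z=np.array([np.cos(e)*np.cos(w),np.cos(e)*np.sin(w),np.sin(e)]); y=np.array([np.sin(w),-np.cos(w),0]); x=np.cross(y,z)
T=np.c_[x,y,z]; s=get_state(); M=R.from_quat(s['eef_rot']).as_matrix(); p=np.array(s['tool_pos'])
print('shift',(M.T@(np.array([gx,gy,gz])+.019*z-p)).round(4),'rot',R.from_matrix(M.T@T).as_rotvec().round(4))
E
python3 d.py 0.409 -0.142 0.15 -37 34
```

```text
shift [ 0.0317 -0.0188  0.0652] rot [-0.0322  0.0082 -0.0858]
```

```bash
python3 -m jog '[[[0.016,-0.009,0.033,0,0,0],[0.016,-0.009,0.032,0,0,0],[0,0,0,-0.016,0.004,-0.043],[0,0,0,-0.016,0.004,-0.043],[0,0,0,0,0,0]]]' >/dev/null; python3 s.py; python3 d.py 0.409 -0.142 0.15 -37 34
```

```text
t 4.2 tcp [ 0.4174 -0.1745  0.1602] grasp [ 0.4055 -0.1839  0.1716] op 87.9 ff 0.0
x [0.498 0.333 0.801] y [ 0.597 -0.801 -0.038] z [ 0.629  0.497 -0.598]
F [-0.25 -0.28 -0.03] M [-0.45  0.54 -0.01] q [ 1.55  1.09 -1.07  2.33 -1.    0.04  0.91]
shift [-0.0016 -0.0295  0.0359] rot [-0.0605 -0.0035 -0.0023]
```

```bash
cat > fit.py <<'E'
from kin import *
import json
D=[(Q1,P1,E1)]+[json.loads(l) for l in open('log.txt')]
sg=[-1,1,-1,1,-1,1,-1];of=[0,0,0,0,0,0,np.pi/2]
cols={}
b=np.hstack([d[1] for d in D])
Ms=[]
for q,p,e in D:
    r=R.identity();M=[np.eye(3)]
    for i in range(7): r=r*R.from_euler('y' if i%2 else 'z',sg[i]*q[i]+of[i]);M.append(r.as_matrix())
    Ms.append(M); print(np.degrees(np.linalg.norm((r.inv()*R.from_quat(e)).as_rotvec())).round(2),end=' ')
c=lambda k,a:np.hstack([M[k][:,a] for M in Ms])
base={'d1':c(0,2),'L1':c(3,2),'L2':c(5,2),'L3':c(7,2)}
opt={'bx':c(0,0),'by':c(0,1),'sx':c(1,0),'sy':c(1,1),'ux':c(2,0),'e3x':c(3,0),'e3y':c(3,1),'e4x':c(4,0),'w5x':c(5,0),'w5y':c(5,1),'w6x':c(6,0),'t7x':c(7,0),'t7y':c(7,1)}
out=[]
for k in range(0,3):
  for cmb in itertools.combinations(opt,k):
    A=np.c_[tuple(base.values())+tuple(opt[o] for o in cmb)]; A=np.array(A)
    x=np.linalg.lstsq(A,b,rcond=None)[0]; out.append((np.abs(A@x-b).max(),cmb,x.round(3)))
print()
for k in range(3):
  for o in sorted([o for o in out if len(o[1])==k],key=lambda t:t[0])[:6]:print(o)
E
python3 fit.py
```

```text
0.07 0.0 0.0 0.0 0.0 
(np.float64(0.03673308373730588), (), array([0.308, 0.555, 0.343, 0.314]))
(np.float64(0.006117419322489631), ('w5y',), array([ 0.33 ,  0.598,  0.311,  0.391, -0.04 ]))
(np.float64(0.010294285327670738), ('e3y',), array([ 0.355,  0.545,  0.346,  0.335, -0.041]))
(np.float64(0.011140026510927742), ('bx',), array([ 0.329,  0.586,  0.363,  0.357, -0.044]))
(np.float64(0.012818414944240186), ('sy',), array([ 0.322,  0.581,  0.343,  0.36 , -0.034]))
(np.float64(0.013331402058436553), ('t7x',), array([ 0.351,  0.56 ,  0.34 ,  0.348, -0.039]))
(np.float64(0.018835026943585687), ('by',), array([ 0.345,  0.479,  0.348,  0.298, -0.058]))
(np.float64(5.5395124711421495e-05), ('sy', 'e3y'), array([ 0.347,  0.563,  0.345,  0.354, -0.019, -0.027]))
(np.float64(0.0021808189167077663), ('bx', 'e3y'), array([ 0.349,  0.566,  0.356,  0.351, -0.025, -0.025]))
(np.float64(0.003262808928133465), ('e3y', 'w5x'), array([ 0.345,  0.559,  0.359,  0.323, -0.046,  0.019]))
(np.float64(0.003906635973744854), ('e3x', 'w5y'), array([ 0.337,  0.562,  0.3  ,  0.352,  0.038, -0.046]))
(np.float64(0.0039922440312587515), ('e3y', 'e4x'), array([ 0.361,  0.578,  0.349,  0.357, -0.045,  0.025]))
(np.float64(0.004104155377690988), ('w5y', 'w6x'), array([ 0.351,  0.582,  0.295,  0.406, -0.042, -0.02 ]))
```

The model fits to 0.05 mm, so I can search for feasible grasp poses within the joint limits.

```bash
cat > ik.py <<'E'
from kin import *
sg=[-1,1,-1,1,-1,1,-1];of=[0,0,0,0,0,0,np.pi/2]
def FK(q):
    r=R.identity();p=np.array([0,0,.347])
    for i in range(7):
        r=r*R.from_euler('y' if i%2 else 'z',sg[i]*q[i]+of[i])
        if i==0:p=p+r.apply([0,-.019,0])
        if i==2:p=p+r.apply([0,-.027,.563]); elb=p
        if i==4:p=p+r.apply([0,0,.345]); wr=p
        if i==6:p=p+r.apply([0,0,.354])
    return p,r,elb,wr
def pose(g,el,yaw):
    e,w=np.radians([el,yaw]);z=np.array([np.cos(e)*np.cos(w),np.cos(e)*np.sin(w),np.sin(e)]);y=np.array([np.sin(w),-np.cos(w),0])
    return np.array(g)+.019*z,R.from_matrix(np.c_[np.cross(y,z),y,z])
def solve(p,r,q0):
    f=lambda q:(lambda a:np.r_[a[0]-p,.3*(a[1].inv()*r).as_rotvec()])(FK(q))
    k=least_squares(f,np.clip(q0,lo+.02,hi-.02),bounds=(lo+.01,hi-.01),max_nfev=60)
    return k.x,np.sqrt(2*k.cost)
E
python3 - <<'E'
from ik import *
rng=np.random.default_rng(0)
def search(g,el,yaw,n=25,flip=0):
    p,r=pose(g,el,yaw)
    if flip:r=r*R.from_euler('z',np.pi)
    S=[]
    for _ in range(n):
        q,e=solve(p,r,rng.uniform(lo,hi))
        if e<1e-3:
            m=np.min(np.r_[q-lo,hi-q]); S.append((m,q.round(2),FK(q)[2].round(2),FK(q)[3].round(2)))
    S.sort(key=lambda t:-t[0]); return S
for el in(0,-15,-30,-45,-60):
  for fl in (0,1):
    S=search((.475,-.099,.14),el,34,flip=fl)
    print('grasp',el,fl,len(S));[print('   ',*s) for s in S[:2]]
E
```

```text
grasp 0 0 10
    0.10224402612322114 [ 1.66  1.98 -1.34  2.32  2.68  0.15 -2.22] [-0.07 -0.5   0.1 ] [ 0.2  -0.29  0.14]
    0.07617011364706672 [ 1.67  2.   -1.37  2.32  2.43  0.17 -1.97] [-0.07 -0.5   0.09] [ 0.2  -0.29  0.14]
grasp 0 1 10
    0.16659590631874233 [ 1.59  1.85 -1.18  2.32  3.97  0.22 -0.37] [-0.04 -0.53  0.17] [ 0.2  -0.29  0.14]
    0.10964458529783366 [ 1.63  1.91 -1.26  2.32  3.49  0.15  0.11] [-0.06 -0.52  0.13] [ 0.2  -0.29  0.14]
grasp -15 0 13
    0.06079705914287015 [ 1.35  1.45 -0.91  2.43  3.92  0.58  2.6 ] [ 0.09 -0.56  0.4 ] [ 0.21 -0.28  0.23]
    0.0391862283718416 [ 1.55  1.78 -1.43  2.43  2.52  0.44 -2.3 ] [-0.01 -0.55  0.2 ] [ 0.21 -0.28  0.23]
grasp -15 1 11
    0.1321727056612927 [ 1.5   1.66 -1.26  2.43  3.06  0.38  0.3 ] [ 0.01 -0.56  0.27] [ 0.21 -0.28  0.23]
    0.12684196307380224 [ 1.39  1.48 -0.98  2.43  3.81  0.52 -0.44] [ 0.07 -0.56  0.37] [ 0.21 -0.28  0.23]
grasp -30 0 11
    0.06505908127074278 [ 0.96  1.07 -0.42  2.49  4.05  0.88  2.18] [ 0.25 -0.43  0.61] [ 0.23 -0.26  0.31]
    0.048955424174333295 [ 0.92  1.07 -0.35  2.5   4.09  0.
[... 500 characters left out ...]
3  0.38]
grasp -45 1 13
    0.11890716191285744 [ 1.25  1.22 -1.34  2.44  2.24  0.58  0.52] [ 0.15 -0.52  0.51] [ 0.28 -0.23  0.38]
    0.1185281575669781 [ 1.24  1.2  -1.31  2.44  2.29  0.56  0.48] [ 0.15 -0.51  0.52] [ 0.28 -0.23  0.38]
grasp -60 0 11
    0.05144238826374581 [ 0.8   0.77 -0.65  2.36  3.07  0.19  2.61] [ 0.25 -0.32  0.74] [ 0.34 -0.19  0.43]
    0.04866331190877071 [ 1.    0.9  -1.05  2.35  2.    0.37 -2.61] [ 0.22 -0.4   0.68] [ 0.34 -0.19  0.43]
grasp -60 1 15
    0.21391914499913955 [ 1.05  0.96 -1.16  2.35  1.88  0.47  0.65] [ 0.21 -0.43  0.65] [ 0.34 -0.19  0.43]
    0.21343130834813806 [ 1.04  0.95 -1.13  2.35  1.9   0.45  0.62] [ 0.21 -0.42  0.66] [ 0.34 -0.19  0.43]
```

```bash
cat > plan.py <<'E'
from ik import *
def track(q,poses):
    Qs=[]
    for p,r in poses:
        f=lambda x:(lambda a:np.r_[a[0]-p,.3*(a[1].inv()*r).as_rotvec(),.003*(x-q)])(FK(x))
        k=least_squares(f,np.clip(q,lo+.011,hi-.011),bounds=(lo+.01,hi-.01),max_nfev=30)
        if np.linalg.norm(k.fun[:6])>3e-3: return None,len(Qs)
        q=k.x;Qs.append(q)
    return Qs,len(Qs)
def P(g,el,yaw,fl):
    p,r=pose(g,el,yaw); return p,(r*R.from_euler('z',np.pi) if fl else r)
if __name__=='__main__':
    rng=np.random.default_rng(1)
    for el in(-22,-30,-36):
      for fl in(0,1):
        n=0
        for t in range(14):
            p,r=P((.475,-.099,.135),el,34,fl); q,e=solve(p,r,rng.uniform(lo,hi))
            if e>1e-3: continue
            best=[]
            for dy in(-60,0,60):
                path=[P((.475,-.099,.135+h),el,34,fl) for h in(.03,.06,.09,.12)]
                path+=[P((.475-.02*s,-.099-.04*s,.255),el-90*s,34+dy*s,fl) for s in np.linspace(.1,1,10)]
                y=np.radians(34+dy); path+=[P((.475-.07*np.cos(y),-.099-.07*np.sin(y),z),el-90,34+dy,fl) for z in(.25,.2,.16,.125)]
                Q,k=track(q,path)
                best.append((dy,k,Q[-1].round(2).tolist() if Q else None, min(np.min(np.r_[a-lo,hi-a]) for a in Q).round(2) if Q else 0))
            if any(b[2] for b in best): print(el,fl,q.round(2),[ (b if b[2] else b[:2]) for b in best]); n+=1
            if n>=3:break
E
python3 plan.py
```

```text
-22 1 [ 1.46  1.59 -1.32  2.45  2.76  0.47  0.48] [(-60, 18, [0.71, 0.99, -1.03, 1.91, 0.66, 1.08, 0.47], np.float64(0.01)), (0, 18, [0.62, 0.99, -1.07, 1.95, 0.95, 1.31, 1.21], np.float64(0.01)), (60, 18, [0.6, 0.95, -1.06, 2.1, 1.34, 1.24, 1.93], np.float64(0.01))]
-22 1 [ 1.49  1.68 -1.45  2.45  2.46  0.54  0.78] [(-60, 18, [0.71, 0.99, -1.03, 1.91, 0.66, 1.08, 0.47], np.float64(0.01)), (0, 18, [0.62, 0.99, -1.07, 1.95, 0.95, 1.31, 1.21], np.float64(0.01)), (60, 18, [0.6, 0.95, -1.06, 2.1, 1.34, 1.24, 1.93], np.float64(0.01))]
-22 1 [ 1.49  1.69 -1.46  2.45  2.44  0.54  0.8 ] [(-60, 18, [0.71, 0.99, -1.03, 1.91, 0.66, 1.08, 0.47], np.float64(0.01)), (0, 18, [0.62, 0.99, -1.07, 1.95, 0.95, 1.31, 1.21], np.float64(0.01)), (60, 18, [0.6, 0.95, -1.06, 2.1, 1.34, 1.24, 1.93], np.float64(0.01))]
-30 1 [ 1.42  1.54 -1.45  2.47  2.39  0.61  0.68] [(-60, 18, [0.7, 1.05, -1.01, 1.79, 0.56, 1.21, 0.57], np.float64(0.01)), (0, 18, [0.54, 1.04, -1.03, 1.86, 0.91, 1.45, 1.22], np.float64(0.01)), (60, 18, [0.49, 0.98, -1.03, 2.12, 1.39, 1.36, 1.8], np.float64(0.01))]
-30 1 [ 1.39  1.47 -1.35  2.
[... 1145 characters left out ...]
 0.66], np.float64(0.09)), (0, 18, [0.49, 1.07, -0.99, 1.8, 0.88, 1.54, 1.23], np.float64(0.01)), (60, 18, [0.41, 1.01, -1.0, 2.14, 1.4, 1.46, 1.72], np.float64(0.01))]
-36 1 [ 1.26  1.24 -1.12  2.47  2.94  0.49  0.02] [(-60, 18, [0.67, 1.08, -0.96, 1.71, 0.47, 1.3, 0.66], np.float64(0.09)), (0, 18, [0.49, 1.07, -0.99, 1.8, 0.88, 1.54, 1.23], np.float64(0.01)), (60, 18, [0.41, 1.01, -1.0, 2.14, 1.4, 1.46, 1.72], np.float64(0.01))]
-36 1 [ 1.28  1.27 -1.18  2.47  2.8   0.5   0.15] [(-60, 18, [0.67, 1.08, -0.96, 1.71, 0.47, 1.3, 0.66], np.float64(0.09)), (0, 18, [0.49, 1.07, -0.99, 1.8, 0.88, 1.54, 1.23], np.float64(0.01)), (60, 18, [0.41, 1.01, -1.0, 2.14, 1.4, 1.46, 1.72], np.float64(0.01))]
```

```bash
python3 - <<'E'
from plan import *
q=np.array(get_state()['q']); p0,r0,_,_=FK(q)
print(p0)
# A: raise with pitch to -90 ,fl0
path=[P((.40,-.16,.17+.19*s),-37-53*s,34,0) for s in np.linspace(.15,1,7)]
for sgn in(1,-1):
  for gz in (.3,.36):
    pa=path+[(lambda a:(a[0],a[1]*R.from_euler('z',sgn*t)))(P((.43,-.13,gz),-90,34,0)) for t in np.linspace(.17,np.pi,18)]
    pb=[P((.43+.045*s,-.13+.03*s,gz-(gz-.26)*s),-90+60*s,34,1) for s in np.linspace(.1,1,9)]+[P((.475,-.099,z),-30,34,1) for z in(.22,.18,.135)]
    Q,k=track(q,pa+pb); print(sgn,gz,k,len(pa+pb)); 
    if Q: print(Q[6].round(2),Q[24].round(2),Q[33].round(2),Q[-1].round(2), np.abs(np.diff(Q,axis=0)).max(0).round(2))
E
```

```text
[ 0.41757541 -0.17418686  0.16009244]
1 0.3 0 37
1 0.36 0 37
-1 0.3 0 37
-1 0.36 0 37
```

```bash
python3 - <<'E'
from plan import *
q=np.array(get_state()['q'])
for t in (0,1):
 p,r=P((.40,-.16,.34),-90,34,0)
 q1,e=solve(p,r,q if t==0 else [.55,.7,-.3,1.9,.1,.6,0]); print(q1.round(2),e)
 for sgn in(1,-1):
  for gz in (.3,.36):
    pa=[(lambda a:(a[0],a[1]*R.from_euler('z',sgn*t)))(P((.41,-.15,gz),-90,34,0)) for t in np.linspace(.17,np.pi,18)]
    pb=[P((.41+.065*s,-.15+.05*s,gz-(gz-.26)*s),-90+60*s,34,1) for s in np.linspace(.1,1,9)]+[P((.475,-.099,z),-30,34,1) for z in(.22,.18,.135)]
    Q,k=track(q1,pa+pb); print(sgn,gz,k,len(pa+pb)); 
    if Q: print(Q[17].round(2),Q[-4].round(2),Q[-1].round(2), np.abs(np.diff(Q,axis=0)).max(0).round(2))
E
```

```text
[ 0.25  0.28  0.04  1.95 -0.01  0.91 -0.69] 1.3828580847101709e-08
1 0.3 17 30
1 0.36 16 30
-1 0.3 30 30
[ 0.82  0.43 -0.83  1.98  0.41  0.9   1.94] [ 1.44  1.13 -1.46  2.45  2.48  0.33  0.29] [ 1.38  1.45 -1.31  2.47  2.66  0.53  0.41] [0.12 0.26 0.31 0.06 1.29 0.2  1.25]
-1 0.36 24 30
[ 0.32  0.28 -0.06  1.95  0.02  0.91 -0.73] 4.708171954910241e-08
1 0.3 17 30
1 0.36 16 30
-1 0.3 30 30
[ 0.88  0.46 -0.94  1.98  0.46  0.93  1.87] [ 1.44  1.13 -1.46  2.45  2.48  0.33  0.29] [ 1.38  1.45 -1.31  2.47  2.66  0.53  0.41] [0.12 0.25 0.3  0.06 1.17 0.19 1.13]
-1 0.36 24 30
```

```bash
python3 -m jog '[[[0.045,0,-0.04,0,-0.17,0],[0.045,0,-0.04,0,-0.17,0],[0,-0.01,0,0,-0.17,0],[0,-0.01,0,0,-0.17,0],[0,0,0,0.04,-0.17,0],[0,0,0,0,-0.08,0],[0,0,0,0,0,0]]]' >/dev/null; python3 s.py; python3 d.py .41 -.15 .30 -90 34
```

```text
t 5.08 tcp [ 0.4097 -0.1598  0.2222] grasp [ 0.4078 -0.1637  0.2407] op 87.9 ff 0.0
x [0.776 0.597 0.202] y [ 0.623 -0.776 -0.098] z [ 0.098  0.202 -0.974]
F [ 0.46 -0.12 -0.56] M [-0.2   0.12  0.08] q [ 0.47  0.45 -0.04  2.1  -0.37  0.62 -0.16]
shift [ 0.0181 -0.0132 -0.0553] rot [-0.1066 -0.2005  0.0727]
```

```bash
python3 -m jog '[[[0.009,-0.007,-0.028,-0.053,-0.1,-0.15],[0.009,-0.007,-0.028,-0.053,-0.1,-0.05],[0,0,0,0,0,-0.18],[0,0,0,0,0,-0.18],[0,0,0,0,0,-0.18],[0,0,0,0,0,-0.18],[0,0,0,0,0,-0.18],[0,0,0,0,0,-0.18],[0,0,0,0,0,-0.18],[0,0,0,0,0,-0.18]]]' >/dev/null; python3 s.py
python3 -m jog '[[[0,0,0,0,0,-0.18],[0,0,0,0,0,-0.18],[0,0,0,0,0,-0.18],[0,0,0,0,0,-0.18],[0,0,0,0,0,-0.18],[0,0,0,0,0,-0.18],[0,0,0,0,0,-0.18],[0,0,0,0,0,0]]]' >/dev/null; python3 s.py
cat > jp.py <<'E'
import sys
from plan import *
def rows(q0,wps,n):
    """tool-frame rows along joint-space line(s)"""
    Q=[q0]
    for w in wps: Q+=[Q[-1]+(w-Q[-1])*k/n for k in range(1,n+1)] if False else list(np.linspace(Q[-1],w,n+1)[1:])
    out=[]
    for a,b in zip(Q[:-1],Q[1:]):
        pa,ra,_,_=FK(a);pb,rb,el,wr=FK(b)
        out.append(np.r_[ra.inv().apply(pb-pa),(ra.inv()*rb).as_rotvec()]); print(np.round(out[-1],3).tolist(),'tcp',pb.round(3),'elb',el.round(2))
q=np.array(get_state()['q'])
if __name__=='__main__':
    p,r=P((.475,-.099,.26),-30,34,1)
    t,e=solve(p,r,[1.44,1.13,-1.46,2.45,2.48,.33,.29]); print(t.round(3),e)
    rows(q,[t],int(sys.argv[1]))
E
python3 jp.py 14
```

```text
t 6.33 tcp [ 0.4054 -0.1491  0.2786] grasp [ 0.4049 -0.1489  0.2976] op 88.1 ff 0.0
x [-0.666  0.745 -0.025] y [0.745 0.667 0.015] z [ 0.028 -0.009 -1.   ]
F [ 0.37 -0.27  0.04] M [-0.01 -0.09  0.01] q [ 0.44  0.33 -0.27  2.04  0.13  0.75  0.82]
t 7.33 tcp [ 0.4055 -0.1493  0.2783] grasp [ 0.405  -0.1491  0.2973] op 87.7 ff 0.0
x [-0.916 -0.4   -0.021] y [-0.399  0.917 -0.02 ] z [ 0.027 -0.01  -1.   ]
F [ 0.08 -0.9   0.06] M [ 0.1  -0.09 -0.01] q [ 0.69  0.37 -0.62  2.03  0.31  0.8   1.87]
[ 1.433  1.124 -1.451  2.447  2.507  0.329  0.262] 0.0005677474273344867
[0.013, -0.024, 0.024, 0.043, 0.021, -0.006] tcp [ 0.404 -0.177  0.254] elb [ 0.16 -0.2   0.85]
[0.007, -0.02, 0.023, 0.036, 0.0, -0.011] tcp [ 0.406 -0.199  0.232] elb [ 0.17 -0.22  0.84]
[0.002, -0.015, 0.022, 0.029, -0.02, -0.013] tcp [ 0.411 -0.215  0.211] elb [ 0.17 -0.25  0.82]
[-0.003, -0.01, 0.02, 0.02, -0.039, -0.014] tcp [ 0.419 -0.225  0.193] elb [ 0.18 -0.28  0.8 ]
[-0.007, -0.005, 0.017, 0.011, -0.056, -0.013] tcp [ 0.43  -0.228  0.177] elb [ 0.18 -0.31  0.79]
[-0.01, -0.001, 0.014, 0.002, -0.072, -0.01] tcp [ 0.442 -0.226  0.164] elb [ 0.17 -0.34  0.77]
[-0.013, 0.003, 0.011, -0.007, -0.085, -0.006] tcp [ 0.454 -0.218  0.155] elb [ 0.17 -0.36  0.74]
[-0.016, 0.006, 0.007, -0.015, -0.096, -0.002] tcp [ 0.467 -0.205  0.151] elb [ 0.16 -0.39  0.72]
[-0.018, 0.009, 0.003, -0.021, -0.105, 0.001] tcp [ 0.478 -0.188  0.153] elb [ 0.15 -0.42  0.7 ]
[-0.02, 0.011, -0.001, -0.027, -0.112, 0.004] tcp [ 0.487 -0.168  0.162] elb [ 0.13 -0.44  0.67]
[-0.022, 0.013, -0.005, -0.031, -0.117, 0.005] tcp [ 0.494 -0.148  0.176] elb [ 0.11 -0.46  0.65]
[-0.023, 0.015, -0.008, -0.033, -0.12, 0.005] tcp [ 0.497 -0.127  0.196] elb [ 0.09 -0.48  0.62]
[-0.025, 0.016, -0.012, -0.035, -0.121, 0.003] tcp [ 0.495 -0.108  0.221] elb [ 0.07 -0.5   0.59]
[-0.026, 0.018, -0.015, -0.035, -0.121, -0.002] tcp [ 0.489 -0.09   0.251] elb [ 0.05 -0.52  0.57]
```

```bash
python3 - <<'E'
from plan import *
q=np.array(get_state()['q']); p0,r0,_,_=FK(q)
g,rf=P((.475,-.099,.26),-30,34,1); t,e=solve(g,rf,[1.44,1.13,-1.46,2.45,2.48,.33,.29])
N=14
for mid in ((.40,-.16,.28),(.38,-.2,.28),(.42,-.18,.3),(.45,-.2,.28),(.45,-.12,.28)):
    path=[]
    for k in range(1,N+1):
        s=k/N; r=FK(q+(t-q)*s)[1]; m=np.array(mid)
        p=p0+(m-p0)*min(1,2*s) if s<.5 else m+(g-m)*(2*s-1); path.append((p,r))
    Q,k=track(q,path); print(mid,k)
    if Q:
        print(Q[-1].round(2),np.abs(np.diff(Q,axis=0)).max(0).round(2)); A=[(p0,r0)]+path
        for a,b in zip(A[:-1],A[1:]): print(np.round(np.r_[a[1].inv().apply(b[0]-a[0]),(a[1].inv()*b[1]).as_rotvec()],3).tolist())
        break
E
```

```text
(0.4, -0.16, 0.28) 14
[ 1.43  1.13 -1.46  2.45  2.48  0.33  0.29] [0.21 0.3  0.46 0.04 1.31 0.28 1.3 ]
[0.001, -0.001, -0.0, 0.043, 0.021, -0.006]
[0.001, -0.001, -0.0, 0.036, 0.0, -0.011]
[0.001, -0.001, -0.0, 0.029, -0.02, -0.013]
[0.001, -0.001, -0.0, 0.02, -0.039, -0.014]
[0.001, -0.001, -0.0, 0.011, -0.056, -0.013]
[0.001, -0.001, -0.0, 0.002, -0.072, -0.01]
[0.001, -0.001, -0.0, -0.007, -0.085, -0.006]
[-0.014, 0.004, 0.008, -0.015, -0.096, -0.002]
[-0.014, 0.003, 0.009, -0.021, -0.105, 0.001]
[-0.013, 0.003, 0.011, -0.027, -0.112, 0.004]
[-0.011, 0.003, 0.012, -0.031, -0.117, 0.005]
[-0.01, 0.003, 0.013, -0.033, -0.12, 0.005]
[-0.008, 0.002, 0.014, -0.035, -0.121, 0.003]
[-0.006, 0.002, 0.015, -0.035, -0.121, -0.002]
```

```bash
python3 -m jog '[[[0,0,0,0.043,0.021,-0.006],[0,0,0,0.036,0,-0.011],[0,0,0,0.029,-0.02,-0.013],[0,0,0,0.02,-0.039,-0.014],[0,0,0,0.011,-0.056,-0.013],[0,0,0,0.002,-0.072,-0.01],[0,0,0,-0.007,-0.085,-0.006],[0,0,0,-0.015,-0.096,-0.002],[0,0,0,-0.021,-0.105,0]]]' >/dev/null; python3 s.py
python3 -m jog '[[[0,0,0,-0.027,-0.112,0.004],[0,0,0,-0.031,-0.117,0.005],[0,0,0,-0.033,-0.12,0.005],[0,0,0,0,0,0]]]' >/dev/null; python3 s.py;  python3 d.py .475 -.099 .26 -30 34
```

```text
t 8.45 tcp [ 0.4064 -0.149   0.2782] grasp [ 0.3979 -0.1512  0.295 ] op 87.8 ff 0.0
x [-0.759 -0.477 -0.443] y [-0.474  0.871 -0.126] z [ 0.446  0.115 -0.887]
F [ 0.43 -0.74 -1.36] M [0.01 0.33 0.05] q [ 1.22  0.36 -0.97  2.35  0.18  0.18  2.27]
t 8.95 tcp [ 0.4048 -0.1511  0.2768] grasp [ 0.3928 -0.1578  0.2899] op 88.0 ff 0.0
x [-0.581 -0.376 -0.722] y [-0.513  0.857 -0.034] z [ 0.631  0.351 -0.691]
F [-0.91  0.8   0.56] M [-0.27  0.51 -0.02] q [ 1.63  0.72 -1.32  2.41  0.27  0.04  2.41]
shift [-0.0528  0.0104  0.0926] rot [-0.3774  0.0993  3.1118]
```

```bash
python3 - <<'E'
from jp import *
w1=q.copy();w1[5]=.33
w2=w1.copy();w2[4]=2.5;w2[6]=q[6]-2.23
rows(q,[w1],2); rows(w1,[w2],10); p,r,_,_=FK(w2); print(p,r.as_matrix().round(2).tolist())
E
```

```text
[0.034, 0.038, -0.004, -0.107, 0.096, -0.0] tcp [ 0.364 -0.132  0.253] elb [-0.05 -0.39  0.75]
[0.034, 0.038, -0.004, -0.107, 0.096, -0.0] tcp [ 0.319 -0.117  0.236] elb [-0.05 -0.39  0.75]
[0.017, -0.019, -0.001, 0.054, 0.048, 0.012] tcp [ 0.318 -0.14   0.224] elb [-0.05 -0.39  0.75]
[0.012, -0.022, -0.001, 0.063, 0.035, 0.012] tcp [ 0.323 -0.163  0.216] elb [-0.05 -0.39  0.75]
[0.007, -0.024, -0.001, 0.069, 0.02, 0.012] tcp [ 0.331 -0.187  0.212] elb [-0.05 -0.39  0.75]
[0.002, -0.025, -0.001, 0.072, 0.004, 0.012] tcp [ 0.342 -0.21   0.213] elb [-0.05 -0.39  0.75]
[-0.004, -0.025, -0.001, 0.071, -0.012, 0.012] tcp [ 0.357 -0.23   0.217] elb [-0.05 -0.39  0.75]
[-0.009, -0.024, -0.001, 0.067, -0.027, 0.012] tcp [ 0.374 -0.247  0.226] elb [-0.05 -0.39  0.75]
[-0.014, -0.021, -0.001, 0.059, -0.041, 0.012] tcp [ 0.392 -0.26   0.238] elb [-0.05 -0.39  0.75]
[-0.019, -0.017, -0.001, 0.048, -0.053, 0.012] tcp [ 0.411 -0.268  0.252] elb [-0.05 -0.39  0.75]
[-0.022, -0.013, -0.001, 0.035, -0.063, 0.012] tcp [ 0.43  -0.271  0.27 ] elb [-0.05 -0.39  0.75]
[-0.024, -0.007, -0.001, 0.021, -0.069, 0.012] tcp [ 0.447 -0.269  0.288] elb [-0.05 -0.39  0.75]
[ 0.4474273  -0.26864916  0.28798691] [[-0.61, -0.26, 0.75], [-0.37, 0.93, 0.02], [-0.7, -0.27, -0.66]]
```

```bash
python3 -m jog '[[[0.034,0.038,-0.004,-0.107,0.096,0],[0.034,0.038,-0.004,-0.107,0.096,0],[0.017,-0.019,-0.001,0.054,0.048,0.012],[0.012,-0.022,-0.001,0.063,0.035,0.012],[0.007,-0.024,-0.001,0.069,0.02,0.012],[0.002,-0.025,-0.001,0.072,0.004,0.012],[-0.004,-0.025,-0.001,0.071,-0.012,0.012],[-0.009,-0.024,-0.001,0.067,-0.027,0.012],[-0.014,-0.021,-0.001,0.059,-0.041,0.012],[-0.019,-0.017,-0.001,0.048,-0.053,0.012],[-0.022,-0.013,-0.001,0.035,-0.063,0.012],[-0.024,-0.007,-0.001,0.021,-0.069,0.012]]]' >/dev/null; python3 s.py; python3 - <<'E'
from jp import *
p,r=P((.475,-.099,.26),-30,34,1)
t,e=solve(p,r,q);print(t.round(2),e)
p0,r0,_,_=FK(q); N=8; rv=(r0.inv()*r).as_rotvec(); print('rot',rv.round(3),'shift world',(p-p0).round(3))
path=[(p0+(p-p0)*k/N,r0*R.from_rotvec(rv*k/N)) for k in range(1,N+1)]
Q,k=track(q,path);print(k,[x.round(2).tolist() for x in Q] if Q else 0)
A=[(p0,r0)]+path
for a,b in zip(A[:-1],A[1:]): print(np.round(np.r_[a[1].inv().apply(b[0]-a[0]),(a[1].inv()*b[1]).as_rotvec()],3).tolist())
E
```

```text
t 10.45 tcp [ 0.4085 -0.2349  0.2587] grasp [ 0.3964 -0.237   0.2732] op 87.6 ff 0.0
x [-0.673 -0.407 -0.617] y [-0.382  0.906 -0.181] z [ 0.633  0.114 -0.766]
F [-0.8  -0.06  0.48] M [0.01 0.49 0.02] q [ 1.64  0.72 -1.35  2.4   1.77  0.25  0.9 ]
[ 1.43  1.13 -1.46  2.45  2.49  0.34  0.28] 0.00017847716061992488
rot [-0.267 -0.384  0.012] shift world [ 0.08   0.145 -0.008]
8 [[1.63, 0.78, -1.4, 2.41, 1.81, 0.28, 0.86], [1.62, 0.85, -1.45, 2.42, 1.86, 0.31, 0.81], [1.59, 0.89, -1.46, 2.43, 1.95, 0.31, 0.72], [1.56, 0.93, -1.46, 2.43, 2.07, 0.3, 0.62], [1.53, 0.98, -1.46, 2.44, 2.18, 0.31, 0.52], [1.5, 1.03, -1.46, 2.45, 2.29, 0.31, 0.42], [1.47, 1.08, -1.46, 2.45, 2.4, 0.33, 0.35], [1.43, 1.13, -1.46, 2.45, 2.49, 0.34, 0.28]]
[-0.014, 0.013, 0.009, -0.033, -0.048, 0.001]
[-0.013, 0.012, 0.01, -0.033, -0.048, 0.001]
[-0.013, 0.012, 0.011, -0.033, -0.048, 0.001]
[-0.012, 0.012, 0.012, -0.033, -0.048, 0.001]
[-0.011, 0.011, 0.013, -0.033, -0.048, 0.001]
[-0.011, 0.011, 0.014, -0.033, -0.048, 0.001]
[-0.01, 0.01, 0.015, -0.033, -0.048, 0.001]
[-0.009, 0.01, 0.016, -0.033, -0.048, 0.001]
```

```bash
python3 -m jog '[[[-0.014,0.013,0.009,-0.033,-0.048,0],[-0.013,0.012,0.01,-0.033,-0.048,0],[-0.013,0.012,0.011,-0.033,-0.048,0],[-0.012,0.012,0.012,-0.033,-0.048,0],[-0.011,0.011,0.013,-0.033,-0.048,0],[-0.011,0.011,0.014,-0.033,-0.048,0],[-0.01,0.01,0.015,-0.033,-0.048,0],[-0.009,0.01,0.016,-0.033,-0.048,0],[0,0,0,0,0,0]]]' >/dev/null; python3 s.py; cat >> d.py <<'E'
if len(sys.argv)>6:
    T=T@np.diag([-1,-1,1]); print('FL1 shift',(M.T@(np.array([gx,gy,gz])+.019*z-p)).round(4),'rot',R.from_matrix(M.T@T).as_rotvec().round(4))
E
python3 d.py .475 -.099 .137 -30 34 1; python3 - <<'E'
from h import *
A=snap('scene');B=snap('top')
f=A['frame'][175:275,240:350]; g=B['frame'][163:243,303:373]
o=cv2.resize(f[...,::-1],None,fx=5,fy=5,interpolation=cv2.INTER_CUBIC); cv2.imwrite('pics/c2.png',o)
E
```

```text
t 11.57 tcp [ 0.4879 -0.089   0.2504] grasp [ 0.4743 -0.0982  0.26  ] op 87.7 ff 0.0
x [-0.411 -0.289 -0.865] y [-0.567  0.824 -0.007] z [ 0.714  0.487 -0.502]
F [-0.64  0.62  0.35] M [-0.36  0.64 -0.  ] q [ 1.43  1.13 -1.46  2.45  2.47  0.34  0.31]
shift [ 0.1062 -0.0003  0.0619] rot [ 0.0043  0.0068 -3.1314]
FL1 shift [ 0.1062 -0.0003  0.0619] rot [ 0.0044 -0.0028  0.0102]
```

View pics/c2.png

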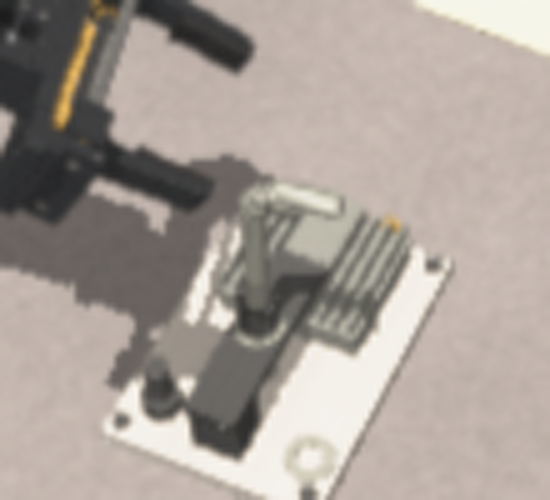

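The picture shows the open fingers straddling the space above the key, with tips at crop (210,190) and (245,55). The key is undisturbed, bend at crop (255,195), so I go down and close gently.

```bash
python3 -m jog '[[[0.0212,0,0.0124,0,0,0.003],[0.0212,0,0.0124,0,0,0.003],[0.0212,0,0.0124,0,0,0.004],[0.0212,0,0.0124,0,0,0],[0.0212,0,0.0124,0,0,0],[0,0,0,0,0,0]]]' >/dev/null; python3 s.py;  python3 d.py .475 -.099 .137 -30 34 1;  python3 -m jog '[[[0,0,0,0,0,0],[0,0,0,0,0,0],[0,0,0,0,0,0],[0,0,0,0,0,0]]]' 0 8 > /dev/null; python3 s.py
```

```text
t 12.43 tcp [ 0.4879 -0.0904  0.1268] grasp [ 0.4743 -0.0997  0.1363] op 87.9 ff 0.0
x [-0.418 -0.277 -0.865] y [-0.559  0.829  0.005] z [ 0.716  0.486 -0.501]
F [-0.6   0.09 -0.8 ] M [-0.34  0.59 -0.02] q [ 1.39  1.45 -1.31  2.47  2.64  0.52  0.42]
shift [-0.0011  0.0002  0.0004] rot [-2.6000e-03 -3.9000e-03  3.1377e+00]
FL1 shift [-0.0011  0.0002  0.0004] rot [ 0.0025 -0.0017 -0.0039]
t 12.93 tcp [ 0.4883 -0.0898  0.1278] grasp [ 0.4747 -0.0991  0.1373] op 49.9 ff 0.0
x [-0.415 -0.278 -0.866] y [-0.561  0.828  0.003] z [ 0.717  0.487 -0.499]
F [ 0.25 -0.51 -0.22] M [-0.35  0.56 -0.02] q [ 1.38  1.45 -1.32  2.47  2.65  0.52  0.42]
```

```bash
python3 -m jog '[[[0,0,0,0,0,0],[0,0,0,0,0,0],[0,0,0,0,0,0],[0,0,0,0,0,0],[0,0,0,0,0,0]]]' > /dev/null; python3 s.py
```

```text
t 13.55 tcp [ 0.4877 -0.0891  0.1275] grasp [ 0.4741 -0.0984  0.137 ] op 1.1 ff 1.6
x [-0.415 -0.277 -0.867] y [-0.562  0.827  0.004] z [ 0.716  0.488 -0.499]
F [-1.76  0.53  0.62] M [-0.27  0.77  0.26] q [ 1.38  1.45 -1.32  2.47  2.65  0.52  0.42]
```

```bash
python3 - <<'E'
from h import *
A=snap('scene');B=snap('top')
f=A['frame'][190:280,240:340]; g=B['frame'][163:243,303:373]
r=lambda f,k:cv2.resize(f[...,::-1],None,fx=k,fy=k,interpolation=cv2.INTER_CUBIC)
o=np.zeros((560,800,3),np.uint8); a=r(f,4.4); o[:a.shape[0],:a.shape[1]]=a; b=r(g,5); o[:b.shape[0],445:445+b.shape[1]]=b[:,:355]
cv2.imwrite('pics/c3.png',o)
print(proj(A,[.4877,-.0891,.1275]),proj(A,[.474,-.0995,.137]),proj(A,[.474,-.0995,.096]),proj(B,[.474,-.0995,.096]),proj(B,[.4877,-.0891,.1275]))
E
```

```text
[295.60671598 229.28053678] [289.74354809 226.83229837] [290.53651219 234.71852764] [345.43603926 201.82647744] [342.90370284 196.64304224]
```

View pics/c3.png

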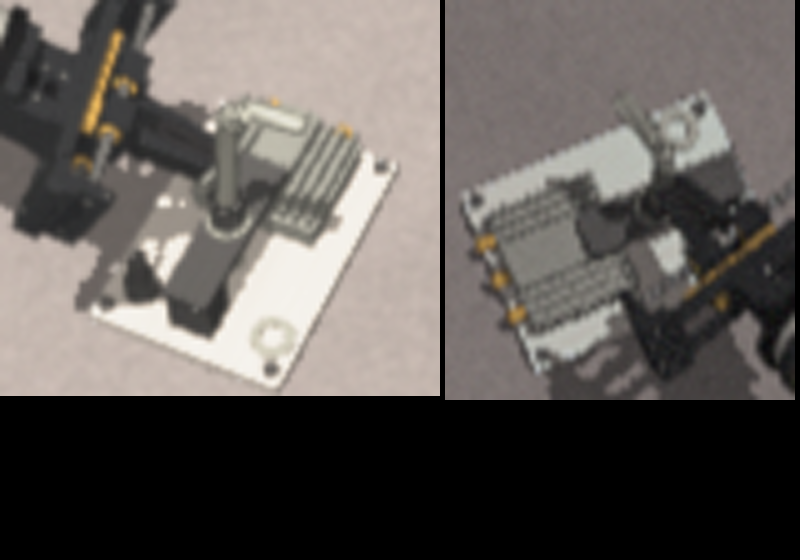

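```bash
python3 - <<'E'
from h import *
A=snap('scene');B=snap('top')
t=np.array([.4879,-.089,.2504]);y=np.array([-.567,.824,-.007]);z=np.array([.714,.487,-.502]);x=np.array([-.411,-.289,-.865])
for k in(-.053,.053):
    print(k,'tip',proj(A,t+k*y).round(1),'20mm back',proj(A,t+k*y-.02*z).round(1))
t=np.array([.4877,-.0891,.1275])
for d in(0,.01,.019,.03):
    print(d,proj(A,t-d*z).round(1),proj(B,t-d*z).round(1))
print('scene obs tip->', tri(A,(289,228),B,(343,203)))
E
```

```text
-0.053 tip [289.4 218.5] 20mm back [282.8 215.3]
0.053 tip [297.5 189.2] 20mm back [291.4 186.1]
0 [295.6 229.3] [342.9 196.6]
0.01 [292.7 227.9] [344.5 198.2]
0.019 [290.1 226.6] [345.9 199.7]
0.03 [286.8 225.1] [347.6 201.4]
scene obs tip-> (array([ 0.46470329, -0.09143945,  0.11494741]), np.float64(0.006336004170584387))
```

```bash
python3 - <<'E'
import plant; print([n for n in dir(plant) if not n.startswith('__')], getattr(plant,'tcp_to_grasp',None))
from h import *
A=snap('scene')
t=np.array([.282,-.558,.211]); y=np.array([.451,-.893,0])
for dz in(0,.02):
  for k in(-.053,.053): print(dz,k,proj(A,t+k*y+[0,0,dz]).round(1))
f=cv2.imread('pics/scene0.png')[195:295,35:135]; cv2.imwrite('pics/c4.png',cv2.resize(f,None,fx=5,fy=5,interpolation=cv2.INTER_CUBIC))
E
```

```text
['Unreachable', 'finish_job', 'get_state', 'snapshot', 'tcp_to_grasp'] -0.0187
0 -0.053 [118.7 254.3]
0 0.053 [ 94.  288.8]
0.02 -0.053 [116.  250.2]
0.02 0.053 [ 90.7 285. ]
```

View pics/c4.png

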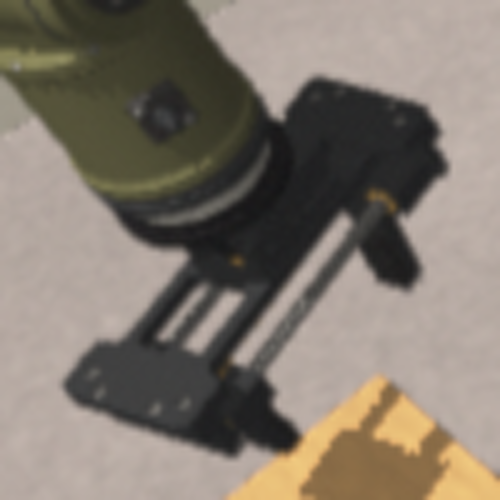

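The picture shows the start-pose fingertips at px (117,252) and (94,285). The visible finger ends fall short of the reported TCP by 1–2 cm along the tool axis, so the key was only at the fingertips. I open, advance about 18 mm level and regrip.

```bash
python3 -m jog '[[[0,0,-0.005,0,0,0],[0,0,0,0,0,0],[0,0,0,0,0,0],[0,0,0,0,0,0],[0,0,0,0,0,0]]]' 0.05 8 >/dev/null; python3 s.py; python3 -m jog '[[[-0.003,0,0.01,0,0,0],[-0.003,0,0.006,0,0,0],[-0.003,0,0.006,0,0,0],[0,0,0,0,0,0]]]' >/dev/null; python3 s.py; python3 -m jog '[[[0,0,0,0,0,0],[0,0,0,0,0,0],[0,0,0,0,0,0],[0,0,0,0,0,0]]]' 0 8 >/dev/null; python3 s.py
```

```text
t 14.43 tcp [ 0.4848 -0.0921  0.13  ] grasp [ 0.4712 -0.1014  0.1395] op 48.0 ff 0.0
x [-0.415 -0.277 -0.867] y [-0.56   0.828  0.003] z [ 0.717  0.487 -0.499]
F [ 0.13 -0.68  0.67] M [-0.36  0.58  0.01] q [ 1.4   1.44 -1.32  2.47  2.64  0.51  0.43]
t 14.93 tcp [ 0.5046 -0.0783  0.1269] grasp [ 0.491  -0.0875  0.1364] op 50.3 ff 0.0
x [-0.414 -0.278 -0.867] y [-0.561  0.828  0.003] z [ 0.716  0.488 -0.499]
F [-0.35  0.03  0.14] M [-0.4   0.6  -0.01] q [ 1.34  1.46 -1.33  2.46  2.64  0.56  0.41]
t 15.43 tcp [ 0.5035 -0.0783  0.127 ] grasp [ 0.4899 -0.0876  0.1365] op 14.5 ff 7.9
x [-0.415 -0.277 -0.867] y [-0.562  0.827  0.004] z [ 0.716  0.489 -0.499]
F [-0.46  1.26  0.18] M [-0.08  0.63  0.36] q [ 1.34  1.46 -1.33  2.46  2.64  0.56  0.41]
```

Now it holds the key: 14.5 mm opening, 7.9 N. I firm up the grip and lift.

```bash
python3 -m jog '[[[0,0,0,0,0,0],[0,0,0,0,0,0],[0,0,0,0,0,0]]]' 0 35 >/dev/null; python3 s.py; python3 -m jog '[[[-0.0104,0,-0.006,0,0,0],[-0.0104,0,-0.006,0,0,0]]]' >/dev/null; python3 s.py;  python3 -m jog '[[[-0.0208,0,-0.012,0,0,0],[-0.0208,0,-0.012,0,0,0],[-0.0208,0,-0.012,0,0,0],[-0.0208,0,-0.012,0,0,0],[0,0,0,0,0,0]]]' >/dev/null; python3 s.py
```

```text
t 15.8 tcp [ 0.5034 -0.0779  0.1269] grasp [ 0.4898 -0.0872  0.1364] op 13.5 ff 34.7
x [-0.415 -0.277 -0.867] y [-0.562  0.827  0.005] z [ 0.715  0.489 -0.499]
F [-2.91  3.72  0.77] M [0.19 0.82 0.76] q [ 1.34  1.46 -1.33  2.46  2.64  0.56  0.41]
t 16.05 tcp [ 0.5045 -0.0796  0.1511] grasp [ 0.4909 -0.0888  0.1606] op 13.6 ff 34.7
x [-0.416 -0.277 -0.866] y [-0.559  0.829  0.003] z [ 0.717  0.486 -0.5  ]
F [-0.28  0.58 -2.3 ] M [-0.59  0.93 -0.01] q [ 1.34  1.4  -1.36  2.47  2.61  0.54  0.38]
t 16.68 tcp [ 0.506  -0.0809  0.2492] grasp [ 0.4924 -0.09    0.2587] op 13.6 ff 34.7
x [-0.412 -0.281 -0.867] y [-0.558  0.83  -0.004] z [ 0.72   0.482 -0.498]
F [ 0.16 -0.65 -2.55] M [-0.65  0.95 -0.04] q [ 1.38  1.13 -1.45  2.44  2.53  0.37  0.22]
```

```bash
cat > place.py <<'E'
from plan import *
import sys
S=np.array([.474,-.0995])
# grip instant
tg=np.array([.5034,-.0779,.1269]); Rg=np.c_[[-.415,-.277,-.867],[-.562,.827,.005],[.715,.489,-.499]]; Rg=R.from_matrix(Rg)
b=Rg.inv().apply(np.r_[S,.205]-tg)      # bend in tool frame (lean 0 assumed)
yawk=np.radians(34.2)
Kg=R.from_euler('z',yawk)               # key axes at grip (x=short arm dir, z up)
rk=Rg.inv()*Kg                          # key in tool
def now():
    s=get_state(); return np.array(s['q']),np.array(s['tool_pos']),R.from_quat(s['eef_rot'])
def keypose(): 
    q,p,r=now(); return p+r.apply(b),r*rk
E
python3 - <<'E'
from place import *
q,p,r=now(); B0,K0=keypose(); print('b',b.round(4),'B',B0.round(4),K0.as_matrix().round(3).tolist())
dy=60; N=12
B1=np.r_[S,.185]; path=[]
for k in range(1,N+1):
    s=k/N; K=R.from_euler('z',np.radians(dy)*s)*K0*R.from_euler('y',np.pi/2*s)
    m=np.array([.47,-.10,.31]); B=(B0+(m-B0)*s*2 if s<.5 else m+(B1-m)*(2*s-1)); 
    rt=K*rk.inv(); path.append((B-rt.apply(b),rt))
Q,k=track(q,path); print(k,Q[-1].round(2) if Q else 0, np.abs(np.diff(Q,axis=0)).max(0).round(2) if Q else 0)
A=[(p,r)]+path
for a,c in zip(A[:-1],A[1:]): print(np.round(np.r_[a[1].inv().apply(c[0]-a[0]),(a[1].inv()*c[1]).as_rotvec()],3).tolist(),c[0].round(3))
E
```

```text
b [-0.0495 -0.001  -0.0706] B [ 0.4761 -0.1018  0.3273] [[0.83, -0.558, -0.006], [0.558, 0.83, 0.007], [0.001, -0.009, 1.0]]
12 [ 0.51  0.89 -1.05  2.11  1.31  1.35  1.86] [0.11 0.06 0.19 0.09 1.31 0.24 1.3 ]
[0.012, 0.003, -0.006, -0.072, 0.13, -0.048] [ 0.495 -0.085  0.242]
[0.012, 0.002, -0.006, -0.065, 0.13, -0.057] [ 0.485 -0.09   0.237]
[0.011, 0.001, -0.005, -0.057, 0.13, -0.065] [ 0.475 -0.098  0.233]
[0.011, 0.0, -0.005, -0.048, 0.13, -0.072] [ 0.467 -0.106  0.23 ]
[0.011, -0.001, -0.005, -0.038, 0.13, -0.078] [ 0.461 -0.116  0.229]
[0.01, -0.002, -0.004, -0.028, 0.13, -0.082] [ 0.457 -0.126  0.229]
[0.014, -0.004, 0.013, -0.017, 0.13, -0.085] [ 0.456 -0.137  0.213]
[0.011, -0.005, 0.014, -0.005, 0.13, -0.087] [ 0.457 -0.147  0.198]
[0.008, -0.006, 0.014, 0.006, 0.13, -0.087] [ 0.46  -0.157  0.184]
[0.006, -0.006, 0.014, 0.017, 0.13, -0.085] [ 0.465 -0.165  0.171]
[0.003, -0.007, 0.013, 0.028, 0.13, -0.082] [ 0.471 -0.172  0.159]
[0.001, -0.007, 0.012, 0.039, 0.13, -0.078] [ 0.478 -0.177  0.148]
```

```bash
cat > var.py <<'E'
from place import *
q,p,r=now(); B0,K0=keypose(); N=16
def mk(f,m,B1,dy=60):
    path=[]
    for k in range(1,N+1):
        s=k/N; ys,ps=f(s); K=R.from_euler('z',np.radians(dy)*ys)*K0*R.from_euler('y',np.pi/2*ps)
        B=(B0+(m-B0)*s*2 if s<.5 else m+(B1-m)*(2*s-1)); rt=K*rk.inv(); path.append((B-rt.apply(b),rt))
    return path
if __name__=='__main__':
    F={'both':lambda s:(s,s),'yawfirst':lambda s:(min(1,2*s),max(0,2*s-1)),'yaw1.5':lambda s:(min(1,1.5*s),max(0,1.5*s-.5)),'over':lambda s:(s+1.0*np.sin(np.pi*s),s),'under':lambda s:(s-1.*np.sin(np.pi*s),s),'over.5':lambda s:(s+.5*np.sin(np.pi*s),s)}
    for n,f in F.items():
        for m in((.47,-.10,.31),(.5,-.1,.33),(.45,-.18,.33),(.52,-.15,.33)):
            Q,k=track(q,mk(f,np.array(m),np.r_[S,.2]))
            print(n,m,k,np.abs(np.diff([q]+Q,axis=0)).max(0).round(2) if Q else '')
E
python3 var.py
```

```text
both (0.47, -0.1, 0.31) 16 [0.08 0.14 0.23 0.08 0.82 0.34 0.83]
both (0.5, -0.1, 0.33) 16 [0.08 0.15 0.14 0.08 1.09 0.21 1.07]
both (0.45, -0.18, 0.33) 16 [0.1  0.16 0.16 0.09 1.28 0.25 1.28]
both (0.52, -0.15, 0.33) 16 [0.09 0.16 0.16 0.1  1.22 0.24 1.21]
yawfirst (0.47, -0.1, 0.31) 3 
yawfirst (0.5, -0.1, 0.33) 3 
yawfirst (0.45, -0.18, 0.33) 3 
yawfirst (0.52, -0.15, 0.33) 3 
yaw1.5 (0.47, -0.1, 0.31) 5 
yaw1.5 (0.5, -0.1, 0.33) 4 
yaw1.5 (0.45, -0.18, 0.33) 4 
yaw1.5 (0.52, -0.15, 0.33) 4 
over (0.47, -0.1, 0.31) 2 
over (0.5, -0.1, 0.33) 2 
over (0.45, -0.18, 0.33) 2 
over (0.52, -0.15, 0.33) 2 
under (0.47, -0.1, 0.31) 2 
under (0.5, -0.1, 0.33) 16 [0.09 0.11 0.07 0.09 0.3  0.19 0.24]
under (0.45, -0.18, 0.33) 16 [0.09 0.11 0.11 0.09 0.38 0.16 0.33]
under (0.52, -0.15, 0.33) 16 [0.07 0.11 0.08 0.1  0.32 0.17 0.27]
over.5 (0.47, -0.1, 0.31) 16 [0.09 0.15 0.17 0.14 0.93 0.36 0.99]
over.5 (0.5, -0.1, 0.33) 16 [0.09 0.15 0.17 0.15 0.96 0.37 1.03]
over.5 (0.45, -0.18, 0.33) 4 
over.5 (0.52, -0.15, 0.33) 5
```

```bash
python3 - <<'E'
import var; from var import *
var.N=26
path=mk(lambda s:(s-1.*np.sin(np.pi*s),s),np.array([.5,-.1,.33]),np.r_[S,.2]); Q,k=track(q,path); print(k,Q[8].round(2),Q[17].round(2),Q[-1].round(2))
A=[(p,r)]+path
for a,c in zip(A[:-1],A[1:]): print(np.round(np.r_[a[1].inv().apply(c[0]-a[0]),(a[1].inv()*c[1]).as_rotvec()],3).tolist(),c[0].round(3))
E
```

```text
26 [ 0.98  0.6  -1.26  2.37  1.62  0.59  0.08] [ 0.9   0.83 -1.36  1.99  0.9   1.18  1.16] [ 0.59  0.97 -1.26  2.1   1.31  1.54  1.86]
[0.003, -0.004, -0.002, 0.073, 0.061, 0.045] [ 0.505 -0.086  0.247]
[0.003, -0.003, -0.002, 0.069, 0.061, 0.049] [ 0.504 -0.09   0.246]
[0.003, -0.002, -0.002, 0.063, 0.061, 0.05] [ 0.502 -0.093  0.245]
[0.003, -0.002, -0.002, 0.056, 0.061, 0.05] [ 0.499 -0.096  0.244]
[0.003, -0.001, -0.002, 0.048, 0.061, 0.049] [ 0.497 -0.098  0.243]
[0.003, -0.001, -0.002, 0.039, 0.061, 0.045] [ 0.493 -0.1    0.243]
[0.003, -0.0, -0.002, 0.03, 0.061, 0.039] [ 0.49  -0.1    0.243]
[0.003, 0.0, -0.002, 0.021, 0.061, 0.031] [ 0.487 -0.1    0.243]
[0.002, 0.0, -0.002, 0.013, 0.061, 0.022] [ 0.483 -0.1    0.243]
[0.002, 0.0, -0.002, 0.006, 0.06, 0.01] [ 0.48  -0.1    0.244]
[0.002, 0.0, -0.003, -0.001, 0.06, -0.002] [ 0.477 -0.1    0.246]
[0.002, -0.0, -0.003, -0.006, 0.06, -0.016] [ 0.474 -0.1    0.247]
[0.002, -0.001, -0.003, -0.009, 0.06, -0.031] [ 0.471 -0.101  0.249]
[0.009, -0.001, 0.006, -0.011, 0.06, -0.046] [ 0.464 -0.103  0.241]
[0.008, -0.002, 0.006, -0.011, 0.06, -0.062] [ 0.458 -0.106  0.233]
[0.007, -0.003, 0.007, -0.008, 0.06, -0.077] [ 0.452 -0.11   0.226]
[0.007, -0.004, 0.007, -0.005, 0.06, -0.092] [ 0.447 -0.116  0.218]
[0.006, -0.005, 0.007, 0.001, 0.06, -0.106] [ 0.443 -0.122  0.211]
[0.005, -0.006, 0.007, 0.008, 0.06, -0.118] [ 0.44  -0.13   0.205]
[0.004, -0.007, 0.007, 0.017, 0.059, -0.128] [ 0.44  -0.138  0.198]
[0.004, -0.008, 0.007, 0.027, 0.059, -0.137] [ 0.441 -0.147  0.192]
[0.003, -0.008, 0.007, 0.037, 0.059, -0.144] [ 0.445 -0.155  0.186]
[0.002, -0.009, 0.007, 0.048, 0.059, -0.148] [ 0.45  -0.163  0.18 ]
[0.001, -0.01, 0.006, 0.059, 0.059, -0.15] [ 0.458 -0.17   0.174]
[-0.0, -0.01, 0.006, 0.069, 0.059, -0.149] [ 0.468 -0.175  0.169]
[-0.001, -0.011, 0.006, 0.079, 0.059, -0.147] [ 0.478 -0.177  0.163]
```

```bash
python3 -m jog '[[[0.003,-0.004,-0.002,0.073,0.061,0.045],[0.003,-0.003,-0.002,0.069,0.061,0.049],[0.003,-0.002,-0.002,0.063,0.061,0.05],[0.003,-0.002,-0.002,0.056,0.061,0.05],[0.003,-0.001,-0.002,0.048,0.061,0.049],[0.003,-0.001,-0.002,0.039,0.061,0.045],[0.003,0,-0.002,0.03,0.061,0.039],[0.003,0,-0.002,0.021,0.061,0.031],[0.002,0,-0.002,0.013,0.061,0.022],[0.002,0,-0.002,0.006,0.06,0.01],[0.002,0,-0.003,0,0.06,-0.002],[0.002,0,-0.003,-0.006,0.06,-0.016]]]' >/dev/null; python3 s.py
python3 -m jog '[[[0.002,-0.001,-0.003,-0.009,0.06,-0.031],[0.009,-0.001,0.006,-0.011,0.06,-0.046],[0.008,-0.002,0.006,-0.011,0.06,-0.062],[0.007,-0.003,0.007,-0.008,0.06,-0.077],[0.007,-0.004,0.007,-0.005,0.06,-0.092],[0.006,-0.005,0.007,0.001,0.06,-0.106],[0.005,-0.006,0.007,0.008,0.06,-0.118],[0.004,-0.007,0.007,0.017,0.059,-0.128],[0.004,-0.008,0.007,0.027,0.059,-0.137]]]' >/dev/null; python3 s.py
```

```text
t 18.18 tcp [ 0.4718 -0.0997  0.245 ] grasp [ 0.4659 -0.0999  0.2631] op 13.4 ff 34.7
x [-0.951 -0.037 -0.308] y [-0.039  0.999 -0.002] z [ 0.308  0.01  -0.951]
F [-0.41  0.   -1.96] M [-0.01  0.27 -0.01] q [ 0.9   0.53 -1.12  2.21  1.03  0.58  0.67]
t 19.3 tcp [ 0.4408 -0.1474  0.1889] grasp [ 0.4436 -0.1443  0.2074] op 13.5 ff 34.7
x [-0.646 -0.731  0.221] y [-0.749  0.663  0.003] z [-0.149 -0.164 -0.975]
F [-0.53  0.01 -2.43] M [ 0.31 -0.27 -0.05] q [ 0.75  0.84 -1.2   1.94  0.91  1.28  1.55]
```

```bash
python3 -c "
from place import *
B,K=keypose();print(B.round(4),K.as_matrix().round(3).tolist())"
```

```text
[ 0.4839 -0.1003  0.2468] [[0.193, -0.752, 0.63], [0.223, 0.659, 0.718], [-0.956, 0.002, 0.295]]
```

Tracking is exact. I finish the flip, then measure the key in the hand by camera.

```bash
python3 -m jog '[[[0.003,-0.008,0.007,0.037,0.059,-0.144],[0.002,-0.009,0.007,0.048,0.059,-0.148],[0.001,-0.01,0.006,0.059,0.059,-0.15],[0,-0.01,0.006,0.069,0.059,-0.149],[-0.001,-0.011,0.006,0.079,0.059,-0.147],[0,0,0,0,0,0]]]' >/dev/null; python3 s.py
python3 - <<'E'
from place import *
B,K=keypose();print(B.round(4),K.as_matrix().round(3).tolist())
A=snap('scene');T=snap('top'); st=B+K.apply([.053,0,0]); lt=B+K.apply([0,0,-.133])
for n,x in(('B',B),('st',st),('lt',lt),('mouth',np.r_[S,.096])): print(n,x.round(3),proj(A,x).round(1),proj(T,x).round(1))
cv2.imwrite('pics/f_s.png',A['frame'][...,::-1]);cv2.imwrite('pics/f_t.png',T['frame'][...,::-1])
f=A['frame'][185:275,245:325];g=T['frame'][165:245,300:380]
r=lambda f,k:cv2.resize(f[...,::-1],None,fx=k,fy=k,interpolation=cv2.INTER_CUBIC)
o=np.zeros((450,800,3),np.uint8); a=r(f,5);o[:,:400]=a;bb=r(g,5);o[:400,400:]=bb
cv2.imwrite('pics/c5.png',o)
E
```

```text
t 20.05 tcp [ 0.4763 -0.1771  0.1596] grasp [ 0.4756 -0.1677  0.1762] op 13.6 ff 34.7
x [ 0.06  -0.868  0.493] y [-0.998 -0.069 -0.   ] z [ 0.034 -0.491 -0.87 ]
F [ 0.33  0.16 -1.93] M [ 0.83  0.04 -0.02] q [ 0.55  0.91 -1.14  2.11  1.3   1.42  1.88]
[ 0.4718 -0.0993  0.1966] [[-0.0, -0.997, -0.074], [0.007, -0.074, 0.997], [-1.0, -0.0, 0.007]]
B [ 0.472 -0.099  0.197] [288.  214.2] [347.3 197. ]
st [ 0.472 -0.099  0.144] [289.2 225. ] [346.2 199.9]
lt [ 0.482 -0.232  0.196] [254.8 244.1] [384.8 192.3]
mouth [ 0.474 -0.1    0.096] [290.5 234.7] [345.4 201.8]
```

View pics/c5.png

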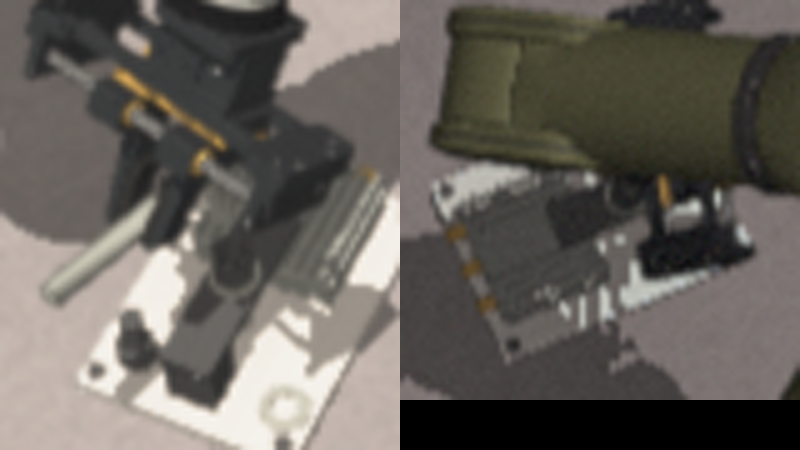

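The picture shows the flipped key in the grip. The long-arm tip is at crop (50,292), which is px (255,243.4), against a prediction of (254.8,244.1). The short arm is dark, at about px (291,226) above the head at (292,238), and the forearm blocks the top view. I check the lit arm's line numerically.

```bash
python3 - <<'E'
from place import *
A=snap('scene'); f=A['frame'].astype(int)
sub=f[222:250,248:276]
bg=np.array([150,135,130]); 
h=cv2.cvtColor(A['frame'],cv2.COLOR_RGB2HSV)[222:250,248:276]
g=sub[...,1]-sub[...,0]   # key is greenish-grey, bench pinkish
m=((g>=-3)&(sub.min(2)>85)).astype(np.uint8)
for row in m: print(''.join('#' if x else '.' for x in row))
n,l,st,c=cv2.connectedComponentsWithStats(m); k=1+st[1:,4].argmax(); ys,xs=np.where(l==k)
P=np.c_[xs+248,ys+222].astype(np.float32); vx,vy,x0,y0=cv2.fitLine(P,cv2.DIST_HUBER,0,.01,.01).ravel(); print(vx,vy,x0,y0,'ang',np.degrees(np.arctan2(vy,vx)))
B,K=keypose(); a=proj(A,B);c=proj(A,B+K.apply([0,0,-.133])); d=(a-c)/np.linalg.norm(a-c); print('pred ang',np.degrees(np.arctan2(d[1],d[0])),'offset px of obs from pred', float(np.cross(d,np.array([x0,y0])-c)), 'along', ((P-c)@d).min())
for t in('y','x'):
    K2=K*R.from_euler(t,.05); c2=proj(A,B+K2.apply([0,0,-.133])); dd=a-c2; print('key rot',t,'.05 ->',np.degrees(np.arctan2(dd[1],dd[0])), c2-c)
E
```

```text
............................
............................
..........................#.
.........................##.
........................###.
.......................#.###
.....................##...#.
....................#..#.##.
...................#...###..
..................#.#..###..
..................#....##...
....................###.....
....................##......
..............#....##.......
.................###........
................#...........
..............###...........
..........#..###...........#
.........###.##............#
........#.####............#.
.....#######..............#.
......#####...............#.
.......###..............##..
...........................#
............................
............................
.......................#....
......................#.....
0.75624657 -0.65428674 264.72598 235.81976 ang -40.86559
pred ang -41.637228278856135 offset px of obs from pred 0.5474212942667176 along 0.3245530580082168
key rot y .05 -> -40.04827057552925 [-0.27303883 -1.39405684]
key rot x .05 -> -38.958078712064236 [-1.64975165 -1.36029458]<stdin>:11: DeprecationWarning: Arrays of 2-dimensional vectors are deprecated. Use arrays of 3-dimensional vectors instead. (deprecated in NumPy 2.0)
```

Agreement to about 1 px and 0.02 rad, so I centre by +2 mm x and descend to just above the mouth.

```bash
python3 -m jog '[[[-0.0069,-0.002,0.0122,0,0,0],[-0.0069,0,0.0122,0,0,0],[-0.0069,0,0.0122,0,0,0],[0,0,0,0,0,0]]]' >/dev/null; python3 s.py; cat > k.py <<'E'
from place import *
s=get_state();B,K=keypose();print('t',round(s['clock'],2),'B',B.round(4),'stip',(B+K.apply([.053,0,0])).round(4),'kx',K.as_matrix()[:,0].round(3),'kzyaw',np.degrees(np.arctan2(*K.as_matrix()[1::-1,2])).round(2),'F',np.round(s['contact_force'],1),'M',np.round(s['moment'],2),'op',round(s['opening']*88.1,1),'scr?',end='\n')
E
python3 k.py; python3 -m jog '[[[-0.001,0,0.00174,0,0,0],[-0.001,0,0.00174,0,0,0],[-0.001,0,0.00174,0,0,0],[0,0,0,0,0,0]]]' >/dev/null; python3 k.py;python3 -m jog '[[[-0.001,0,0.00174,0,0,0],[0,0,0,0,0,0]]]' >/dev/null; python3 k.py
```

```text
t 20.7 tcp [ 0.4781 -0.1779  0.1173] grasp [ 0.4775 -0.1685  0.1339] op 13.5 ff 34.9
x [ 0.058 -0.868  0.493] y [-0.998 -0.067 -0.   ] z [ 0.033 -0.492 -0.87 ]
F [-2.16  0.4  -1.14] M [ 0.77  0.18 -0.03] q [ 0.52  0.99 -1.1   2.13  1.37  1.41  1.81]
t 20.7 B [ 0.4739 -0.1001  0.1543] stip [ 0.4738 -0.0998  0.1013] kx [-0.     0.007 -1.   ] kzyaw 94.12 F [-2.2  0.4 -1.1] M [ 0.77  0.18 -0.03] op 13.5 scr?
t 21.2 B [ 0.4751 -0.1013  0.1506] stip [ 0.4753 -0.1012  0.0976] kx [ 0.004  0.003 -1.   ] kzyaw 94.05 F [-0.9 -3.4  5.3] M [-0.17  0.23 -0.07] op 13.3 scr?
t 21.45 B [ 0.4749 -0.1     0.1482] stip [ 0.4751 -0.0997  0.0952] kx [ 0.004  0.007 -1.   ] kzyaw 94.12 F [-1.7  0.   3. ] M [ 0.59  0.38 -0.08] op 13.8 scr?
```

```bash
python3 -m jog '[[[-0.001,0,0.00174,0,0,0],[0,0,0,0,0,0]]]' >/dev/null; python3 k.py;python3 -m jog '[[[-0.001,0,0.00174,0,0,0],[0,0,0,0,0,0]]]' >/dev/null; python3 k.py
```

```text
t 21.7 B [ 0.4748 -0.0988  0.1453] stip [ 0.475  -0.0982  0.0923] kx [ 0.003  0.01  -1.   ] kzyaw 94.18 F [-1.5  3.  -0.7] M [ 1.47  0.32 -0.03] op 13.2 scr?
t 21.95 B [ 0.4748 -0.0993  0.1433] stip [ 0.475  -0.0989  0.0903] kx [ 0.003  0.008 -1.   ] kzyaw 94.15 F [-1.1  3.7 -0.3] M [ 1.6   0.27 -0.02] op 13.8 scr?
```

It is going in with about 2 N. I continue down in small steps, relieving the +y side force.

```bash
python3 -m jog '[[[-0.002,0,0.0012,0,0,0],[-0.001,0,0.00174,0,0,0],[0,0,0,0,0,0]]]' >/dev/null; python3 k.py;python3 -m jog '[[[-0.001,0,0.00174,0,0,0],[-0.001,0,0.00174,0,0,0],[0,0,0,0,0,0]]]' >/dev/null; python3 k.py
```

```text
t 22.32 B [ 0.4746 -0.0987  0.1393] stip [ 0.4747 -0.0983  0.0863] kx [ 0.002  0.007 -1.   ] kzyaw 94.12 F [-1.2  2.9 -1. ] M [ 1.51  0.29 -0.04] op 13.8 scr?
t 22.7 B [ 0.4746 -0.0987  0.1354] stip [ 0.4748 -0.0983  0.0824] kx [ 0.002  0.007 -1.   ] kzyaw 94.13 F [-2.2  5.2  0.6] M [ 1.55  0.42 -0.07] op 13.6 scr?
```

```bash
python3 -m jog '[[[-0.0019,0.0005,0.0012,0,0,0],[-0.001,0,0.00174,0,0,0],[0,0,0,0,0,0]]]' >/dev/null; python3 k.py;python3 -m jog '[[[-0.001,0,0.00174,0,0,0],[-0.001,0,0.00174,0,0,0],[0,0,0,0,0,0]]]' >/dev/null; python3 k.py
```

```text
t 23.07 B [ 0.4742 -0.0981  0.1314] stip [ 0.4743 -0.0978  0.0784] kx [ 0.003  0.006 -1.   ] kzyaw 94.1 F [-0.7  2.1 -0.1] M [ 1.25  0.2  -0.03] op 13.4 scr?
t 23.45 B [ 0.4741 -0.0979  0.1274] stip [ 0.4742 -0.0975  0.0744] kx [ 0.002  0.007 -1.   ] kzyaw 94.11 F [-0.4  2.5 -0.1] M [ 1.28  0.29 -0.02] op 13.4 scr?
```

```bash
python3 -m jog '[[[-0.001,0,0.00174,0,0,0],[0,0,0,0,0,0]]]' >/dev/null; python3 k.py;python3 -m jog '[[[-0.0005,0,0.0009,0,0,0],[0,0,0,0,0,0]]]' >/dev/null; python3 k.py
```

```text
t 23.7 B [ 0.4742 -0.098   0.1256] stip [ 0.4743 -0.0976  0.0726] kx [ 0.003  0.006 -1.   ] kzyaw 94.11 F [-0.9  1.9  1.1] M [ 1.06  0.28 -0.06] op 13.4 scr?
t 23.95 B [ 0.4742 -0.0983  0.1248] stip [ 0.4744 -0.098   0.0718] kx [ 0.003  0.005 -1.   ] kzyaw 94.1 F [-1.3  0.2  4. ] M [ 0.67  0.28 -0.02] op 13.9 scr?
```

Seated: bend height 0.125 m and 4 N at the bottom, as specified. Now I open to 28 mm with the long arm left loose between the fingers, slide out to 110 mm and push with one finger only.

```bash
python3 -m jog '[[[0,0,0,0,0,0],[0,0,0,0,0,0],[0,0,0,0,0,0],[0,0,0,0,0,0]]]' 0.028 10 >/dev/null; python3 s.py; python3 -m jog '[[[0.0155,0,0.0088,0,0,0],[0.0155,0,0.0088,0,0,0],[0.015,0,0.0088,0,0,0],[-0.0039,0,0.007,0,0,0],[0,0,0,0,0,0],[0,0,0,0,0,0]]]' >/dev/null; python3 s.py
python3 - <<'E'
from h import *
A=snap('scene'); 
f=A['frame'][190:280,235:335]; cv2.imwrite('pics/c6.png',cv2.resize(f[...,::-1],None,fx=6,fy=6,interpolation=cv2.INTER_CUBIC))
E
```

```text
t 24.45 tcp [ 0.4786 -0.1757  0.0875] grasp [ 0.4779 -0.1664  0.1041] op 28.3 ff 0.0
x [ 0.056 -0.868  0.494] y [-0.998 -0.067 -0.003] z [ 0.036 -0.492 -0.87 ]
F [0.08 0.03 0.47] M [ 0.52 -0.06 -0.  ] q [ 0.5   1.04 -1.07  2.14  1.43  1.41  1.75]
t 25.2 tcp [ 0.4823 -0.2278  0.0791] grasp [ 0.4816 -0.2184  0.0957] op 28.0 ff 0.0
x [ 0.058 -0.868  0.493] y [-0.998 -0.068 -0.003] z [ 0.036 -0.491 -0.87 ]
F [ 0.38 -0.08  0.19] M [ 0.61 -0.03 -0.01] q [ 0.6   1.06 -1.05  2.12  1.5   1.38  1.84]
```

View pics/c6.png

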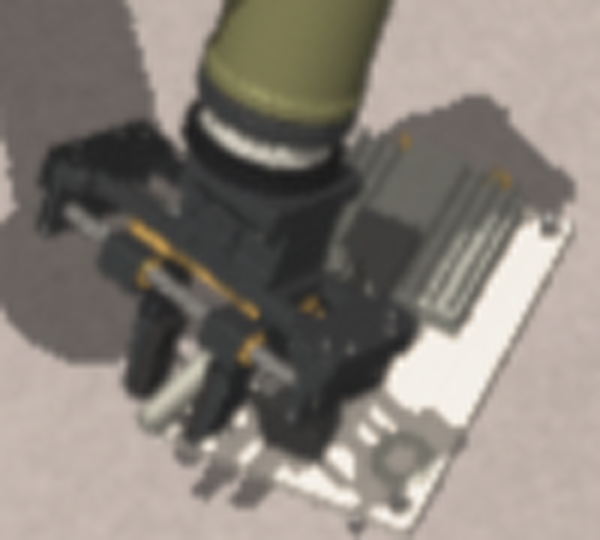

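The long-arm end lies loose between the open fingers at crop (150,415), px (260,259), and nothing is disturbed. I swing along the arc.

```bash
cat > w.py <<'E'
from h import *
S=np.array([.474,-.098]); s=get_state(); M=R.from_quat(s['eef_rot']).as_matrix(); p=np.array(s['tool_pos'])
c=(p-.035*M[:,2])[:2]-S; r=np.linalg.norm(c); th=np.arctan2(c[1],c[0]); t=np.array([np.sin(th),-np.cos(th)]); F=np.array(s['contact_force'])
y=M[:,1]; print('t',round(s['clock'],2),'r',r.round(4),'turn',round(np.radians(-86.5)-th,3),'tool yaw',round(np.arctan2(-y[1],-y[0]),3),'Ft',round(-F[:2]@t,2),'Fr',round(F[:2]@c/r,2),'Fz',F[2].round(1),'z',p[2].round(4),'ff',round(s['finger_force'],1),'el',M[2,2].round(3))
E
python3 w.py; python3 -m jog '[[[0,0.0065,0,-0.0246,0,0.0435],[0,0.0065,0,-0.0246,0,0.0435],[0,0,0,0,0,0]]]' >/dev/null; python3 w.py; python3 -m jog '[[[0,0.0065,0,-0.0246,0,0.0435],[0,0.0065,0,-0.0246,0,0.0435]]]' >/dev/null; python3 w.py;  python3 -m jog '[[[0,0.0065,0,-0.0246,0,0.0435],[0,0.0065,0,-0.0246,0,0.0435]]]' >/dev/null; python3 w.py
```

```text
t 25.25 r 0.1128 turn -0.002 tool yaw 0.068 Ft -0.38 Fr -0.17 Fz -0.1 z 0.0793 ff 0.0 el -0.87
t 25.62 r 0.1133 turn 0.092 tool yaw -0.033 Ft 1.47 Fr -1.17 Fz 0.1 z 0.0794 ff 1.0 el -0.87
t 25.88 r 0.1133 turn 0.185 tool yaw -0.135 Ft 5.63 Fr -3.33 Fz 0.8 z 0.0795 ff 2.9 el -0.871
t 26.12 r 0.1135 turn 0.283 tool yaw -0.235 Ft 6.01 Fr -2.03 Fz 0.5 z 0.0794 ff 2.9 el -0.871
```

It turns at about 6 N. I continue, then slow down.

```bash
python3 -m jog '[[[0,0.0065,0,-0.0246,0,0.0435],[0,0.0065,0,-0.0246,0,0.0435],[0,0.0065,0,-0.0246,0,0.0435],[0,0.0065,0,-0.0246,0,0.0435]]]' >/dev/null; python3 w.py; python3 -m jog '[[[0,0.0065,0,-0.0246,0,0.0435],[0,0.0065,0,-0.0246,0,0.0435],[0,0.0065,0,-0.0246,0,0.0435],[0,0.0065,0,-0.0246,0,0.0435]]]' >/dev/null; python3 w.py;  python3 -m jog '[[[0,0.0039,0,-0.0148,0,0.0261],[0,0.0039,0,-0.0148,0,0.0261],[0,0,0,0,0,0]]]' >/dev/null; python3 w.py
```

```text
t 26.62 r 0.114 turn 0.48 tool yaw -0.435 Ft 5.3 Fr -3.64 Fz 0.4 z 0.0793 ff 2.9 el -0.872
t 27.12 r 0.1145 turn 0.676 tool yaw -0.636 Ft 6.49 Fr -3.52 Fz 0.4 z 0.0791 ff 2.9 el -0.872
t 27.5 r 0.1147 turn 0.735 tool yaw -0.695 Ft 3.76 Fr -3.17 Fz 0.4 z 0.0791 ff 2.4 el -0.872
```

Now steps of 0.02 rad, watching the force.

```bash
for i in 1 2; do :; done; python3 -m jog '[[[0,0.0026,0,-0.0098,0,0.0174],[0,0.0026,0,-0.0098,0,0.0174],[0,0.0026,0,-0.0098,0,0.0174],[0,0.0026,0,-0.0098,0,0.0174]]]' >/dev/null; python3 w.py; python3 -m jog '[[[0,0.0026,0,-0.0098,0,0.0174],[0,0.0026,0,-0.0098,0,0.0174],[0,0.0026,0,-0.0098,0,0.0174]]]' >/dev/null; python3 w.py; python3 -m jog '[[[0,0.0026,0,-0.0098,0,0.0174],[0,0.0026,0,-0.0098,0,0.0174]]]' >/dev/null; python3 w.py
```

```text
t 28.0 r 0.1148 turn 0.813 tool yaw -0.775 Ft 4.29 Fr -4.31 Fz 0.5 z 0.079 ff 2.6 el -0.872
t 28.38 r 0.115 turn 0.871 tool yaw -0.835 Ft 4.51 Fr -3.58 Fz 0.5 z 0.079 ff 2.6 el -0.872
t 28.62 r 0.115 turn 0.91 tool yaw -0.875 Ft 5.67 Fr -3.49 Fz 0.2 z 0.079 ff 2.6 el -0.872
```

```bash
python3 -m jog '[[[0,0.0026,0,-0.0098,0,0.0174],[0,0,0,0,0,0]]]' >/dev/null; python3 w.py; python3 -m jog '[[[0,0.0026,0,-0.0098,0,0.0174],[0,0,0,0,0,0]]]' >/dev/null; python3 w.py;python3 -m jog '[[[0,0.0013,0,-0.0049,0,0.0087],[0,0,0,0,0,0]]]' >/dev/null; python3 w.py
```

```text
t 28.88 r 0.1151 turn 0.929 tool yaw -0.895 Ft 4.24 Fr -3.23 Fz 0.8 z 0.079 ff 2.4 el -0.872
t 29.12 r 0.1152 turn 0.949 tool yaw -0.915 Ft 5.19 Fr -3.7 Fz 0.3 z 0.079 ff 2.4 el -0.872
t 29.38 r 0.1152 turn 0.959 tool yaw -0.924 Ft 4.83 Fr -4.01 Fz 1.2 z 0.079 ff 2.4 el -0.872
```

```bash
python3 -m jog '[[[0,0.0013,0,-0.0049,0,0.0087],[0,0,0,0,0,0]]]' >/dev/null; python3 w.py; python3 -m jog '[[[0,0.0013,0,-0.0049,0,0.0087],[0,0,0,0,0,0]]]' >/dev/null; python3 w.py;python3 -m jog '[[[0,0.0013,0,-0.0049,0,0.0087],[0,0,0,0,0,0]]]' >/dev/null; python3 w.py
```

```text
t 29.62 r 0.1152 turn 0.968 tool yaw -0.934 Ft 5.17 Fr -3.76 Fz 0.8 z 0.079 ff 2.4 el -0.872
t 29.88 r 0.1152 turn 0.978 tool yaw -0.944 Ft 5.19 Fr -3.41 Fz 0.9 z 0.079 ff 2.4 el -0.872
t 30.12 r 0.1152 turn 0.988 tool yaw -0.955 Ft 4.47 Fr -4.09 Fz 0.6 z 0.079 ff 2.4 el -0.872
```

```bash
python3 -m jog '[[[0,0.0013,0,-0.0049,0,0.0087],[0,0.0013,0,-0.0049,0,0.0087],[0,0,0,0,0,0]]]' >/dev/null; python3 w.py; python3 -m jog '[[[0,0.0013,0,-0.0049,0,0.0087],[0,0,0,0,0,0]]]' >/dev/null; python3 w.py;python3 -m jog '[[[0,0.0013,0,-0.0049,0,0.0087],[0,0,0,0,0,0]]]' >/dev/null; python3 w.py
```

```text
t 30.5 r 0.1152 turn 1.005 tool yaw -0.974 Ft 5.64 Fr -3.11 Fz 0.9 z 0.079 ff 2.7 el -0.872
t 30.75 r 0.1152 turn 1.012 tool yaw -0.984 Ft 6.28 Fr -3.16 Fz 0.3 z 0.079 ff 3.2 el -0.872
t 31.0 r 0.1152 turn 1.02 tool yaw -0.994 Ft 7.57 Fr -2.82 Fz 2.5 z 0.079 ff 3.5 el -0.872
```

The force rises and the motion falls short of the command, so this is the stop. One more small push to confirm, well under twice the turning force.

```bash
python3 -m jog '[[[0,0.0011,0,-0.004,0,0.007],[0,0,0,0,0,0]]]' >/dev/null; python3 w.py
```

```text
t 31.25 r 0.1151 turn 1.025 tool yaw -1.002 Ft 7.12 Fr -3.69 Fz 1.1 z 0.079 ff 3.9 el -0.872
```

```bash
python3 -m jog '[[[0,0.0011,0,-0.004,0,0.007],[0,0,0,0,0,0]]]' >/dev/null; python3 w.py
```

```text
t 31.5 r 0.1151 turn 1.031 tool yaw -1.01 Ft 8.6 Fr -3.27 Fz 0.7 z 0.079 ff 4.2 el -0.872
```

The stop is found at 8.6 N against about 5.2 N turning. I free the fingers, withdraw upward and verify.

```bash
python3 -m jog '[[[0,-0.005,0,0,0,0],[0,-0.003,0,0,0,0],[0,0,0,0,0,0],[0,0,0,0,0,0]]]' 0.06 >/dev/null; python3 w.py; python3 -m jog '[[[0,0,-0.02,0,0,0],[0,0,-0.03,0,0,0],[0,0,-0.04,0,0,0],[0,0,-0.04,0,0,0],[0,0,-0.04,0,0,0],[0,0,-0.04,0,0,0],[0,0,0,0,0,0],[0,0,0,0,0,0]]]' >/dev/null; python3 s.py
python3 - <<'E'
from h import *
A=snap('scene');T=snap('top')
f=A['frame'][195:285,245:335];g=T['frame'][165:245,300:380]
r=lambda f,k:cv2.resize(f[...,::-1],None,fx=k,fy=k,interpolation=cv2.INTER_CUBIC)
o=np.zeros((450,800,3),np.uint8); o[:,:400]=r(f,5)[:,:400];o[:400,400:]=r(g,5)
cv2.imwrite('pics/c7.png',o)
E
```

```text
t 32.0 r 0.1169 turn 0.99 tool yaw -1.009 Ft 0.33 Fr 0.89 Fz -0.7 z 0.0789 ff 0.0 el -0.871
t 33.0 tcp [ 0.453  -0.1219  0.262 ] grasp [ 0.4609 -0.1168  0.2785] op 59.7 ff 0.0
x [-0.738 -0.464  0.491] y [-0.534  0.846 -0.003] z [-0.414 -0.264 -0.871]
F [0.   0.04 0.99] M [ 0.33 -0.5  -0.  ] q [ 0.52  0.86 -1.1   1.61  0.72  1.7   1.39]
```

View pics/c7.png

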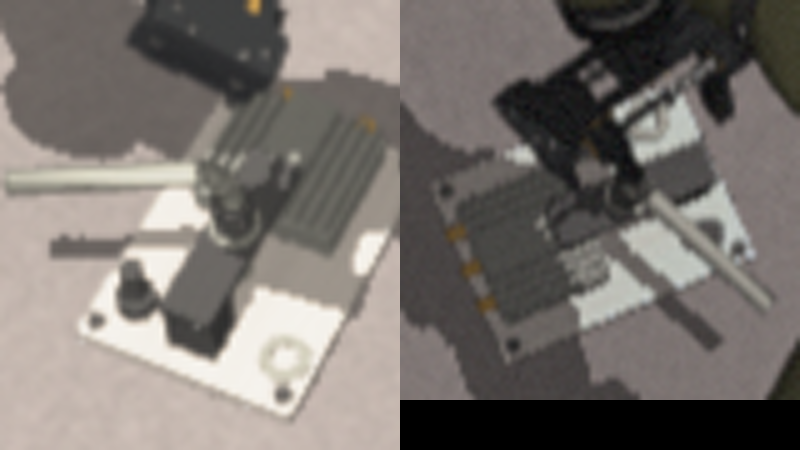

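The key is seated with its long arm swung round, tip at scene px (246.6,231.5) and top px (373.5,225). The washer and spare screw are in place and the gripper is clear. A quick check of the key's turn, then I hand in.

```bash
python3 - <<'E'
from h import *
A=snap('scene');T=snap('top')
p,e=tri(A,(246.6,231.5),T,(373.5,225)); d=p[:2]-[.474,-.0985]
print(p.round(4),e.round(4),'len',np.linalg.norm(d).round(4),'turn',np.radians(274.1)-(np.arctan2(d[1],d[0])%(2*np.pi)))
E
```

```text
[ 0.3803 -0.1932  0.1147] 0.0021 len 0.1332 turn 0.851655414826578
```

```bash
python3 -c "
from plant import *
print(finish_job())"
```

```text
the job is handed in; nothing more can be done
None
```

I flipped the key, seated its short arm to the bottom of the socket and turned the screw until it met a stop. The stop was confirmed at 8.6 N, against about 5 N to turn the screw. The key is left seated and released with the gripper clear, the bystanders in view at the end (washer and spare screw) had not moved, and the job is handed in at about 33 s. No pass/fail result came back, and my camera estimate of the turn was 0.85 rad against the 0.88 required, which is about the error I would expect from that measurement.

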